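Set the length stop of the cigar trimming gauge by feel

TASK

Set the cigar trimming gauge with the brass-capped length stop: in the rack there is room for fingers only at the stop's two ends, in the gauge only at its broad sides, so stand it upright on the open table in between, let go and take it again. Lower its foot into the gauge's slot, bring the toe toward you under the brass bed, above the hidden index bar, and with a light hand draw the stop along on the bar until its foot drops into the bar's notch, which can only be felt. Leave it there upright and fully down, and do not disturb the other two stops, the cap punch, the paste pot or the small box.

Things in the scene. Friction and masses are not known exactly. Their poses are not given: they have to be found in the camera images.
- stop_brass_mid (a point): Middle of the brass-capped length stop, a loose C-shaped block 44 x 24 x 73 mm, 0.18 to 0.29 kg: flat steel foot (44 x 24, 10 thick), steel shank rising from its +x end (14 mm along x, 20 wide), dark wooden grip with brass cap on top (44 x 24, 33 to 73 mm above the sole). The gap between foot and grip opens to -x, 30 mm deep. Point is 36.5 mm above the sole; x = the 44 mm length, z up.
- stop_brass_grip (a point): Where to hold that stop: on its axis, 58 mm above the sole, in the grip's upper half; fingers that reach at most 20 mm lower keep clear of rack and bed. Same axes. In the rack its neighbours leave 12 mm beside its broad (y) sides, so only the ends (x, 44 mm apart) can be taken there; in the gauge only the broad sides (y, 24 mm apart) can.
- stop_green_mid (a point): The same point of the green-capped stop, of the same shape; it stays in the rack.
- stop_black_mid (a point): The same point of the black-capped stop, of the same shape; it stays in the rack.
- rack: Light wooden rack, fixed, 72 x 124 x 30 mm; origin under its middle. It holds the three stops in any order, side by side along its y, 36 mm apart, their x along the rack's x. Pocket floors are 12 mm above the table; the dividers end 18 mm and the end lips 10 mm above these floors, so a stop is lifted straight up by more than 20 mm. The table on the robot's side of rack and gauge is open.
- gauge_slot (a point): Trimming gauge, a fixed wooden fixture 338 mm long (y), 120 deep (x), 77 high. Point: middle of its open slot at the rims' height, 38 mm above the table. x points away from the robot to the back board, y along the slot, z up. The slot spans x -29 to 29 and y -80 to 80 mm and is 30 deep; the back board's face is at x = +29 and rises 39 mm above the rims.
- bed_edge (a point): Top of the brass bed's edge along the robot's side of the slot, at mid-length (38 mm above the table; same axes). The bed is 6 mm thick, reaches 42 mm toward -x, and is open beneath from the slot; cigars lie on it. Its fence, 34 to 42 mm toward -x, is 9 mm high; a steel knife guide 36 mm high crosses the bed 115 to 122 mm toward +y.
- bar_top (a point): Point of the gauge at the height of the top of the steel index bar that lies hidden under the bed, 16 mm above the table, 18 mm toward -x from bed_edge; same axes, origin at the slot's mid-length, not at the notch. The bar is 8 mm high and lies along y, its near edge 2 mm under the bed's edge. Between bar and bed are 16 mm for the 10 mm foot.
- bar_notch_span (a point): Same height, 12 mm toward -y from bar_top: mid of the stretch, 80 mm long in y, in which the middle of the bar's only notch lies; set anew each time and not seen from above. The notch is 28 mm long in y, 8 deep, right across the bar, down to the gauge's floor 8 mm above the table. There the stop drops 8 mm, its grip then 3 mm above the bed.
- slot_start (a point): A good place to put the stop in: middle of the slot's width, 60 mm toward +y, at the rims' height; same axes. Go in with the stop's x along this x, middle over this point, sole about 19 mm above the table; then go 32 mm toward -x (at 37 the shank meets the bed's edge), lower the toe onto the bar, and draw toward -y.
- cap_punch: Brass cap punch, 26 mm across, 67 mm high, loose, upright on the table beside the work; origin at its underside. Leave it.
- paste_pot: Cream paste pot, 65 mm across, 56 mm high, loose, on the table beyond the gauge; origin at its underside. Leave it.
- small_box: Small shut reddish wooden box, 55 x 85 x 22 mm, loose, on the table near its left edge; origin under its middle. Leave it.
Mind the look-alikes: they are no part of the job. What is shaped like the part that bears stop_brass_mid but pink or turquoise is not meant. Leave any orange look-alike of the rack alone.

How it is judged:
By the outcome, as a careful person would: the job done as asked, in the order asked, and still so for the second after the job is handed in, with the robot touching nothing.
It also fails if it takes over 61 s, if anything falls off the work surface, if the arm or the gripper's body presses on something with over 40 N, if the wrist force passes 120 N, or if a joint passes its speed limit or range.

ROBOT

A 6-joint arm with a two-finger parallel gripper is mounted at the origin on a cart in front of the work surface, level with it; the furniture and walls round the work are solid. World frame = base frame: x ahead of the robot, y to its left, z up, the work surface at z = 0. Lengths are in mm, angles in rad, forces in N, time in s.
With the tool pointing down it reaches from about 375 to 900 mm from the base axis. Payload 3.1 kg.
Tool frame: the origin (TCP) lies midway between the tips of the shut fingers; the grasp point (between the pads) lies 19 mm behind it; z points along the fingers, y is the direction in which the jaws open and shut (so a half turn about z gives the same grasp; the last joint's range is limited). The gripper opens to 87 mm and grips with 3 to 60 N. Pads are 19 mm wide; open, the fingers measure 117 mm over their backs; the gripper's body (75 mm by 190 mm) begins 51 mm behind the grasp point.
Start: joints at [-1.294, 0.527, 1.433, -0, 1.181, -0.178], TCP at [274.57, -561.434, 222.548] pointing down, gripper open.
Joint ranges: [-3.08, 3.08], [-0.75, 2.2], [0.22, 2.44], [-1.43, 4.57], [0, 2.65], [-2.85, 2.85]. Speed limits (rad/s): [2.79, 2.79, 3.14, 3.14, 3.14, 3.14].

INTERFACE

Orientations are given as a unit quaternion [x, y, z, w].
In Python, from cell import ctrl, read_camera, workorder gives the robot as it stands.
- The arm moves only by the tool send_rows, never from a script. Its argument "deltas" is a list of rows, each an object of numbers: "x", "y", "z": the shift along the world's x, y, z in m; "ax", "ay", "az": the turn, a rotation vector about the world's x, y, z in degrees. A call has 1 to 20 rows; each row shifts and turns the pose as measured when the row begins; what a row does not reach is not made up. A row lasts 1/10 s, in which the tool goes at most 50 mm and 8.59 degrees, less where a joint would pass 70% of its speed; a pose out of reach is approached as far as the arm can. A call with a gripper value outside its range is refused whole. "claw" is the finger opening in m, from 0 to 0.087, set as the call begins (left out, the last holds). The fingers move at their own pace and stop on an object; "force" is the grip in N (left out, the last holds). Time passes only in rows, so rows that do not move let the fingers close. It gives the time, the measured TCP pose, the force and the opening at its end, in the units of the state.
- ctrl.read_state(): the state, without advancing time (a new reading comes with each control period).
- read_camera(name): name is "side" or "top" or "wrist"; returns a dict with "pixels" (400x640x3 uint8, red, green, blue), "depth" (400x640 float32, mm along the optical axis (not along the pixel's ray), 0 where there is no reading), "fx", "fy", "cx", "cy" (pixels), "k1" (the pictures are not rectified: a ray, as slopes to the right and down, at radius r is drawn at 1 + k1 r^2 times it, then the intrinsics apply), "rvec" (rotation vector, rad) and "tvec" (3), from world to camera coordinates, as OpenCV has them. Camera axes: x right, y down, z forward; pixel columns grow to the right and rows downward; lengths in mm; the calibration is good to about 2 mm. A picture is of the moment at which its call begins.
- workorder.close_job(): hands the job in, once; it reports no verdict.
The state is a dict: "t": time; "joint_pos": joint angles; "qd": joint speeds; "tau": joint torques, N m; "tool_pos": TCP position; "tool_rot": TCP orientation; "force": force on the tool from outside, world axes, zero at the start; "torque": the same for the moment, N m; "opening": finger opening in mm.
Only numpy, scipy, OpenCV 4.12 (cv2) and the standard library are available. Lean on these libraries where they do the work, as an engineer would, in place of code of your own. Each camera call takes 0.05 s, during which the arm holds its last target.

## Working session

There is one attempt and no reset: what is moved stays moved. The work goes in short steps, Python scripts to look and compute and a tool call to move; the robot and the scene stay as the last step left them, time stands still between calls to the robot, and variables do not carry over. Pictures are saved under pics/ and viewed, and the job is handed in when it is done.

Besides the shell and the picture viewer there is one more tool, called after ">>>" as name([rows], argument=value, ...), one row to a line, values as JSON. send_rows: Moves the arm, as the interface text tells. Its arguments: {"type":"object","properties":{"deltas":{"type":"array"},"claw":{"type":"number"},"force":{"type":"number"}},"required":["deltas"]}

```bash
ls; mkdir -p pics; cat > h.py <<'E'
import numpy as np, cv2, pickle
from cell import ctrl, read_camera, workorder
def grab(n,tag):
    c=read_camera(n); pickle.dump(c,open(f'pics/{tag}.pkl','wb')); cv2.imwrite(f'pics/{tag}.png',c['pixels'][:,:,::-1]); return c
def load(tag): return pickle.load(open(f'pics/{tag}.pkl','rb'))
def rays(c,uv):
    uv=np.asarray(uv,float).reshape(-1,2)
    K=np.array([[c['fx'],0,c['cx']],[0,c['fy'],c['cy']],[0,0,1]]);d=np.array([c['k1'],0,0,0,0],float)
    p=cv2.undistortPoints(uv.reshape(-1,1,2),K,d).reshape(-1,2)
    return np.c_[p,np.ones(len(p))]
def pose(c):
    R=cv2.Rodrigues(np.array(c['rvec'],float))[0];return R,np.array(c['tvec'],float).reshape(3)
def onplane(c,uv,z):
    R,t=pose(c);d=rays(c,uv)@R;o=-R.T@t
    return o+d*((z-o[2])/d[:,2])[:,None]
def bydepth(c,uv):
    uv=np.asarray(uv).reshape(-1,2);R,t=pose(c);D=c['depth'][uv[:,1].astype(int),uv[:,0].astype(int)]
    return (rays(c,uv)*D[:,None]-t)@R
def cloud(c):
    v,u=np.mgrid[0:400,0:640];uv=np.c_[u.ravel(),v.ravel()]
    return bydepth(c,uv).reshape(400,640,3)
def project(c,P):
    K=np.array([[c['fx'],0,c['cx']],[0,c['fy'],c['cy']],[0,0,1]]);d=np.array([c['k1'],0,0,0,0],float)
    return cv2.projectPoints(np.asarray(P,float).reshape(-1,1,3),np.array(c['rvec'],float),np.array(c['tvec'],float),K,d)[0].reshape(-1,2)
E
python3 - <<'E'
from h import *
for n in('top','side','wrist'):
    c=grab(n,n+'0');R,t=pose(c);print(n,-R.T@t,R[2],c['fx'],c['k1'])
s=ctrl.read_state();print(s)
E
```

```text
pics
top [ 346.35875313   23.27545509 1137.20086985] [ 0.2040586   0.00180753 -0.97895701] 363.7703270889858 0.009465231211963698
side [300.69629317 933.55158725 790.41806752] [ 0.22641487 -0.76803454 -0.59904862] 366.9353092351403 -0.06336466446201586
wrist [ 346.01353633 -524.93886406  384.52879119] [-0.26255671 -0.12546938 -0.95672431] 278.03826270917375 -0.046645496750376055
{'t': 0.15, 'joint_pos': array([-1.29449971e+00,  5.28263724e-01,  1.43362725e+00,  7.83123335e-06,
        1.18138399e+00, -1.78518051e-01]), 'qd': array([-0.00067936, -0.00119511, -0.00357653, -0.0004798 , -0.00343898,
        0.00205053]), 'tau': array([ 8.94190598e-04, -4.40431702e+01, -1.76841813e+01,  6.34022243e-02,
        5.52659947e-02, -9.03524142e-05]), 'tool_pos': array([ 274.42090756, -560.90017573,  221.78347431]), 'tool_rot': array([ 9.74254183e-01,  2.25450835e-01, -3.74902985e-05, -8.40328970e-04]), 'force': array([ 0.14512301,  0.63836604, -0.13251676]), 'torque': array([-0.0440674 ,  0.06821171, -0.02044808]), 'opening': 86.73431948432172}
```

View pics/top0.png

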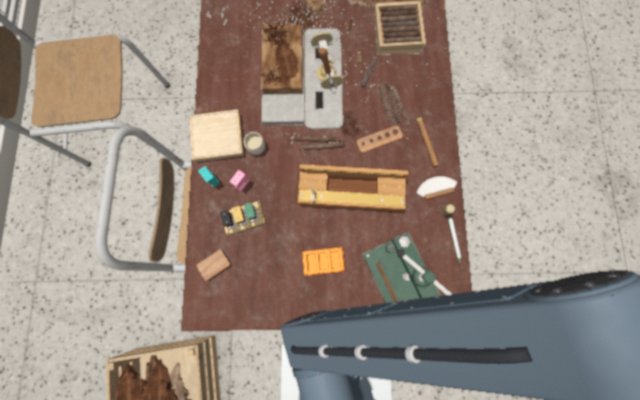

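View pics/side0.png

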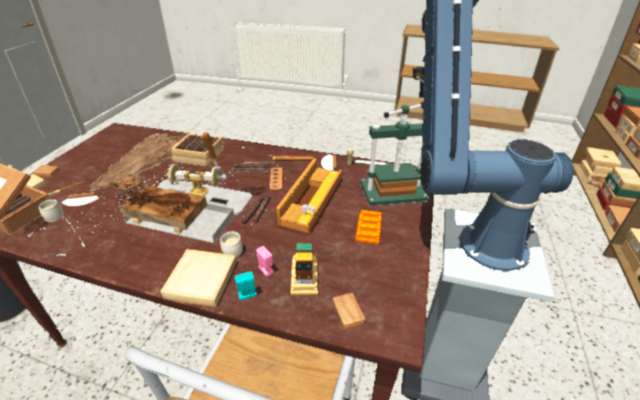

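```bash
python3 - <<'E'
from h import *
c=load('top0');P=c['pixels'][:,:,::-1]
a=cv2.resize(P[140:260,170:290],(480,480),interpolation=cv2.INTER_CUBIC)
b=cv2.resize(P[150:220,290:420],None,fx=6,fy=6,interpolation=cv2.INTER_CUBIC)
cv2.imwrite('pics/c1.png',a);cv2.imwrite('pics/c2.png',b)
s=load('side0')['pixels'][:,:,::-1]
cv2.imwrite('pics/c3.png',cv2.resize(s[140:330,220:380],None,fx=3,fy=3,interpolation=cv2.INTER_CUBIC))
print(bydepth(c,[(237,214),(226,218),(249,211),(353,187),(353,200)]))
E
```

```text
[[527.27015606 282.2798855   87.06781178]
 [516.26237611 314.48320164  85.38490179]
 [536.23138661 248.16495151  83.40016416]
 [621.61088351 -65.94249255   8.87083348]
 [573.1698523  -62.26886104  38.42200468]]
```

View pics/c1.png

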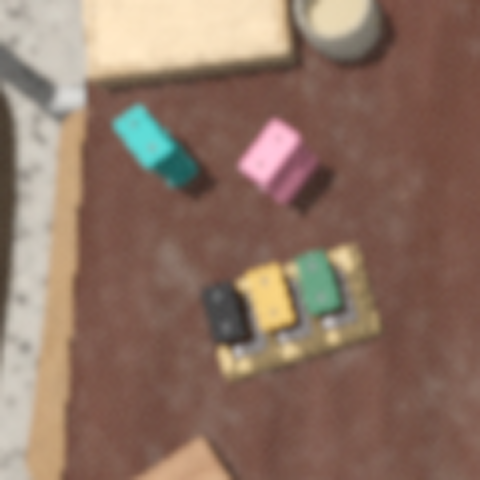

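View pics/c2.png

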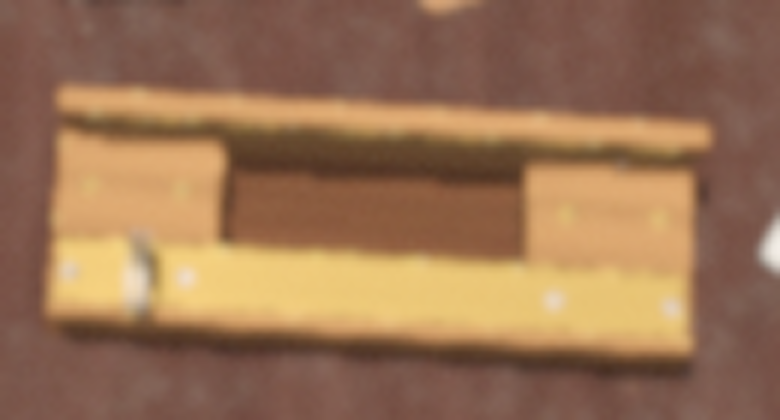

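View pics/c3.png

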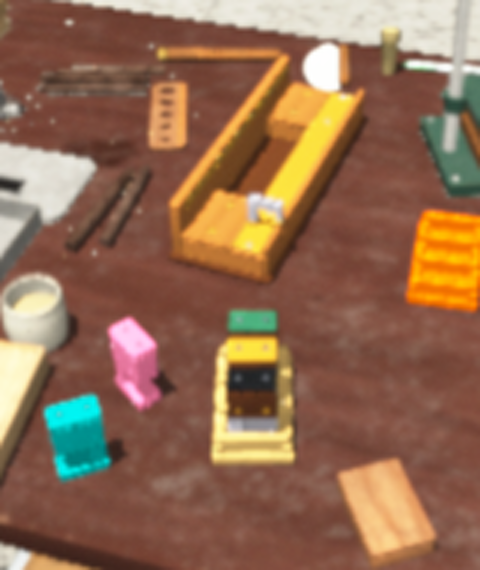

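```bash
python3 - <<'E'
from h import *
for tag,b in(('top0',(355,445,225,300)),('side0',(355,425,95,205)),('top0',(310,345,25,130)),('top0',(410,460,170,265))):
    c=load(tag);X=cloud(c)[b[2]:b[3],b[0]:b[1]].reshape(-1,3);X=X[(X[:,2]<450)&(X[:,2]>60)]
    print(tag,b,X.min(0),X.max(0),len(X)); 
    Y=X[X[:,2]>150]; print(Y[::max(1,len(Y)//8)].round())
c=load('top0');hsv=cv2.cvtColor(c['pixels'],cv2.COLOR_RGB2HSV)
m=np.zeros((400,640),bool);m[195:240,215:265]=1
X=cloud(c)
mm=m&(hsv[...,0]>15)&(hsv[...,0]<32)&(hsv[...,1]>130)&(hsv[...,2]>150)&(X[...,2]>60)
v,u=np.nonzero(mm);print(len(u));uv=np.c_[u,v].astype(float);p=onplane(c,uv,85)[:,:2]
print(cv2.minAreaRect(p.astype(np.float32)),p.mean(0))
gm=m&(hsv[...,0]>60)&(hsv[...,0]<90)&(hsv[...,1]>60);v,u=np.nonzero(gm);p=onplane(c,np.c_[u,v],85)[:,:2];print(cv2.minAreaRect(p.astype(np.float32)),p.mean(0))
E
```

```text
top0 (355, 445, 225, 300) [ 277.92812095 -236.44422057   60.56353366] [ 445.88330589 -124.36706845  337.33725494] 2547
[[ 446. -172.  263.]
 [ 419. -142.  248.]
 [ 394. -137.  331.]
 [ 377. -157.  324.]
 [ 359. -182.  325.]
 [ 344. -185.  334.]
 [ 329. -181.  274.]
 [ 314. -222.  262.]
 [ 296. -204.  263.]]
side0 (355, 425, 95, 205) [ 249.14004154 -612.18183851   60.02982674] [446.06579601  98.00249193 427.99508163] 2620
[[ 307. -604.  230.]
 [ 394. -138.  332.]
 [ 433. -163.  275.]
 [ 366. -175.  269.]
 [ 302. -201.  255.]
 [ 409. -148.  250.]
 [ 338. -190.  218.]
 [ 420. -162.  167.]
 [ 251.   94.  236.]]
top0 (310, 345, 25, 130) [911.91850992 -36.89296324  60.18244027] [1112.09525284   63.98644308  265.22337589] 816
[[949.  22. 261.]
 [936.  25. 262.]
 [930.  31. 259.]
 [932.  12. 246.]
 [930.  12. 235.]
 [931.  23. 215.]
 [930.   9. 200.]
 [928.   9. 183.]
 [930.   3. 158.]]
top0 (410, 460, 170, 265) [ 368.11824836 -358.52138631   60.24091809] [ 550.94218881 -160.20778575  328.17797712] 266
[[ 434. -178.  263.]
 [ 412. -180.  263.]
 [ 403. -183.  264.]
 [ 396. -190.  263.]
 [ 389. -185.  264.]
 [ 384. -199.  263.]
 [ 375. -163.  325.]
 [ 370. -162.  326.]
 [ 370. -205.  262.]]
18
((523.716796875, 270.09954833984375), (13.561114311218262, 35.855316162109375), 82.41288757324219) [521.01151645 270.86031411]
((537.7158203125, 247.2584228515625), (42.96754837036133, 23.89821434020996), 18.018600463867188) [536.83600015 246.58015572]
```

View pics/wrist0.png

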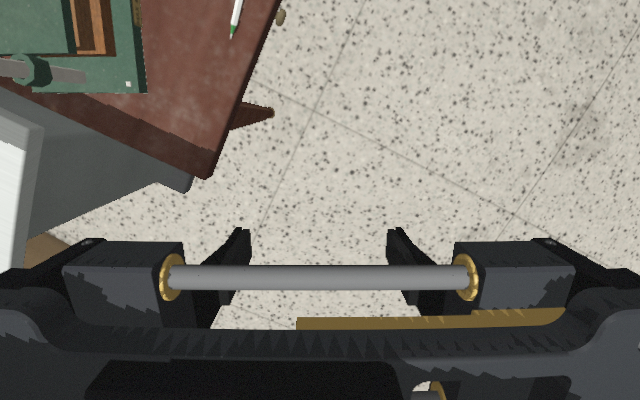

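>>> send_rows([
  {"x":0.035,"y":0.01,"z":0.026},
  {"x":0.035,"y":0.01,"z":0.026},
  {"x":0.035,"y":0.01,"z":0.026},
  {"x":0.035,"y":0.01,"z":0.026,"az":4},
  {"x":0.035,"y":0.01,"z":0.026,"az":4},
  {"x":0.021,"y":0.04,"az":4},
  {"x":0.021,"y":0.04,"az":4},
  {"x":0.021,"y":0.04,"az":4},
  {"x":0.021,"y":0.04,"az":4},
  {"x":0.021,"y":0.04,"az":4},
  {"x":0.021,"y":0.04,"az":4},
  {"x":0.021,"y":0.04,"az":4},
  {"x":0.021,"y":0.04,"az":4},
  {"x":0.021,"y":0.04,"az":4},
  {"x":-0.007,"y":0.047,"z":-0.004,"az":4},
  {"x":-0.007,"y":0.047,"z":-0.004,"az":4},
  {"x":-0.007,"y":0.047,"z":-0.004,"az":4},
  {"x":-0.007,"y":0.047,"z":-0.004,"az":4},
  {"x":-0.007,"y":0.047,"z":-0.004,"az":4},
  {"x":-0.007,"y":0.047,"z":-0.004,"az":4},
])

```text
invalid input
```

>>> send_rows([
  {"x":0.035,"y":0.01,"z":0.026,"ax":0,"ay":0,"az":0},
], claw=0.087)

```text
t: 0.25
tool_pos: [305.4, -549.8, 243.9]
tool_rot: [0.975, 0.223, -0.002, -0.005]
force: [1.0, 0.5, 0.0]
opening: 86.9
```

>>> send_rows([
  {"x":0.035,"y":0.01,"z":0.026},
  {"x":0.035,"y":0.01,"z":0.026},
])

```text
invalid input
```

>>> send_rows([
  {"x":0.035,"y":0.01,"z":0.026,"ax":0,"ay":0,"az":4},
  {"x":0.035,"y":0.01,"z":0.026,"ax":0,"ay":0,"az":4},
  {"x":0.035,"y":0.01,"z":0.026,"ax":0,"ay":0,"az":4},
  {"x":0.035,"y":0.01,"z":0.026,"ax":0,"ay":0,"az":4},
  {"x":0.021,"y":0.04,"z":0,"ax":0,"ay":0,"az":4},
  {"x":0.021,"y":0.04,"z":0,"ax":0,"ay":0,"az":4},
  {"x":0.021,"y":0.04,"z":0,"ax":0,"ay":0,"az":4},
  {"x":0.021,"y":0.04,"z":0,"ax":0,"ay":0,"az":4},
  {"x":0.021,"y":0.04,"z":0,"ax":0,"ay":0,"az":4},
  {"x":0.021,"y":0.04,"z":0,"ax":0,"ay":0,"az":4},
  {"x":0.021,"y":0.04,"z":0,"ax":0,"ay":0,"az":4},
  {"x":0.021,"y":0.04,"z":0,"ax":0,"ay":0,"az":4},
])

```text
t: 1.45
tool_pos: [623.3, -179.4, 350.1]
tool_rot: [0.792, 0.611, -0.004, -0.004]
force: [-0.1, -0.6, -0.7]
opening: 86.6
```

>>> send_rows([
  {"x":-0.009,"y":0.044,"z":-0.008,"ax":0,"ay":0,"az":3},
  {"x":-0.009,"y":0.044,"z":-0.008,"ax":0,"ay":0,"az":3},
  {"x":-0.009,"y":0.044,"z":-0.008,"ax":0,"ay":0,"az":3},
  {"x":-0.009,"y":0.044,"z":-0.008,"ax":0,"ay":0,"az":3},
  {"x":-0.009,"y":0.044,"z":-0.008,"ax":0,"ay":0,"az":3},
  {"x":-0.009,"y":0.044,"z":-0.008,"ax":0,"ay":0,"az":3},
  {"x":-0.009,"y":0.044,"z":-0.008,"ax":0,"ay":0,"az":3},
  {"x":-0.009,"y":0.044,"z":-0.008,"ax":0,"ay":0,"az":3},
  {"x":-0.009,"y":0.044,"z":-0.008,"ax":0,"ay":0,"az":3},
  {"x":-0.009,"y":0.044,"z":-0.008,"ax":0,"ay":0,"az":3},
  {"x":-0.009,"y":0.03,"z":-0.008,"ax":0,"ay":0,"az":3},
  {"x":0,"y":0,"z":0,"ax":0,"ay":0,"az":0},
])

```text
t: 2.65
tool_pos: [517.4, 314.4, 253.8]
tool_rot: [0.573, 0.82, -0.005, -0.005]
force: [0.4, -0.2, -0.7]
opening: 86.8
```

```bash
python3 - <<'E'
from h import *
c=grab('wrist','w1');c=grab('top','top1')
s=ctrl.read_state();print(s['t'],s['tool_pos'],s['tool_rot'],s['joint_pos'])
E
```

```text
2.75 [519.40805881 311.45828155 254.85596775] [ 0.57417269  0.81871321 -0.00479554 -0.00337736] [3.55772836e-01 4.71944068e-01 1.43713640e+00 1.25949008e-04
 1.24424259e+00 8.14615550e-03]
```

View pics/w1.png

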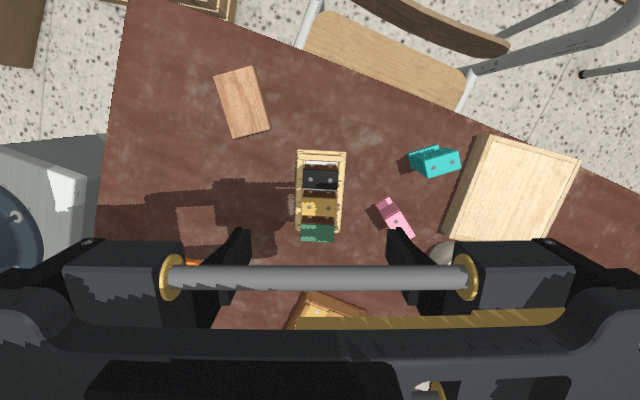

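```bash
python3 - <<'E'
from h import *
c=load('w1');P=c['pixels'][:,:,::-1]
cv2.imwrite('pics/c4.png',cv2.resize(P[140:250,280:360],None,fx=5,fy=5,interpolation=cv2.INTER_CUBIC))
c=load('top1');P=c['pixels'][:,:,::-1]
cv2.imwrite('pics/c5.png',cv2.resize(P[185:245,205:280],None,fx=8,fy=8,interpolation=cv2.INTER_CUBIC))
E
```

```text
(no output)
```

View pics/c4.png

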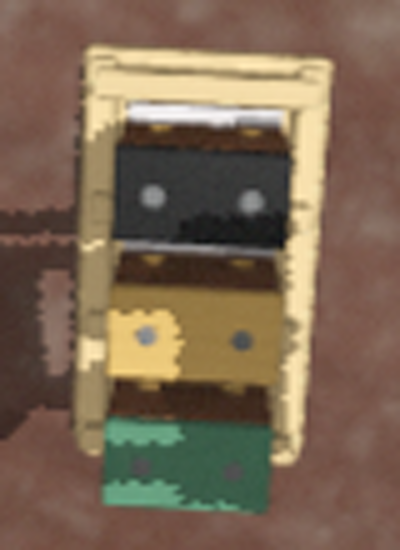

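View pics/c5.png

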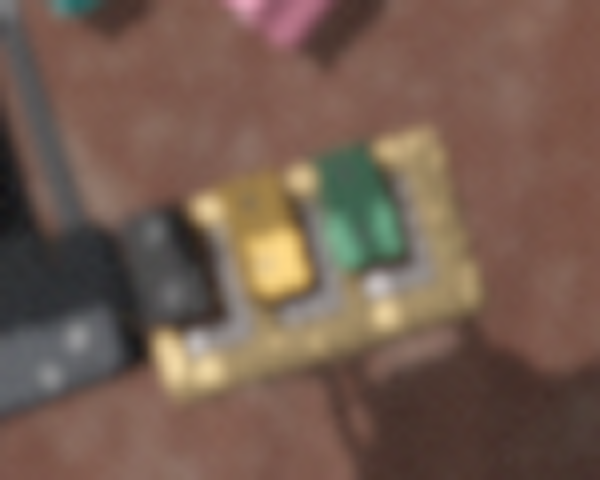

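```bash
python3 - <<'E'
from h import *
def cv(tag,pts,s,o):
    c=load(tag);q=np.array(pts,float)/s+np.array(o)-0.5+0.5/s
    return onplane(c,q,85)[:,:2]
p=cv('w1',[(109,284),(283,291),(275,383),(106,380),(147,336),(242,340)],5,(280,140))
print(p.round(1));print('w brass',p[:4].mean(0),p[4:].mean(0),np.linalg.norm(p[1]-p[0]),np.linalg.norm(p[3]-p[0]))
for a,b in((0,1),(3,2),(4,5)):print(np.degrees(np.arctan2(*(p[b]-p[a])[::-1])))
g=cv('w1',[(104,418),(272,423),(267,513),(104,505)],5,(280,140));b=cv('w1',[(117,147),(290,151),(286,246),(115,240)],5,(280,140))
print('green',g.mean(0),'black',b.mean(0))
p=cv('top1',[(222,183),(287,172),(314,290),(252,306)],8,(205,185));print('top brass',p.mean(0),p.round(1))
p=cv('top1',[(316,157),(367,140),(406,256),(343,273)],8,(205,185));print('top green',p.mean(0))
c=load('w1')
for uv in[(318,208),(320,181),(317,233)]:print(bydepth(c,uv))
E
```

```text
[[501.9 288.6]
 [543.2 302. ]
 [550.2 278.4]
 [509.5 264.1]
 [515.4 279. ]
 [538.2 286.3]]
w brass [526.20500501 283.26740699] [526.7880902  282.63127734] 43.45168105549341 25.594520100935995
17.935838649510284
19.314698190502444
17.824787220404794
green [536.92661146 249.12342152] black [515.89839811 317.63107906]
top brass [526.8285446  279.39034176] [[547.5 297.2]
 [551.2 273.4]
 [507.1 262.2]
 [501.6 284.7]]
top green [537.88457687 246.97369323]
[[526.55687427 281.43133905  85.06449967]]
[[516.79634198 315.22533374  85.35794831]]
[[537.17274462 248.6514509   84.926799  ]]
```

>>> send_rows([
  {"x":0.004,"y":-0.015,"z":-0.045,"ax":0,"ay":0,"az":-1},
  {"x":0.003,"y":-0.014,"z":-0.045,"ax":0,"ay":0,"az":-1},
  {"x":0,"y":0,"z":-0.03,"ax":0,"ay":0,"az":0},
  {"x":0,"y":0,"z":0,"ax":0,"ay":0,"az":0},
])

```text
t: 3.15
tool_pos: [531.9, 277.1, 136.0]
tool_rot: [0.592, 0.806, -0.001, 0.001]
force: [-0.2, -0.6, -1.4]
opening: 86.9
```

```bash
cat >> h.py <<'E'
from scipy.spatial.transform import Rotation as Ro
def st():
    s=ctrl.read_state();R=Ro.from_quat(s['tool_rot']).as_matrix()
    print('t %.2f'%s['t'],'tcp',s['tool_pos'].round(1),'yawy %.2f'%np.degrees(np.arctan2(R[1,1],R[0,1])),'z',R[:,2].round(4),'F',s['force'].round(1),'op %.1f'%s['opening']);return s
E
python3 - <<'E'
from h import *
st();st()
E
```

```text
t 3.15 tcp [531.9 277.1 136. ] yawy 17.45 z [ 5.0e-04 -2.3e-03 -1.0e+00] F [-0.2 -0.6 -1.4] op 86.9
t 3.15 tcp [531.9 277.1 136. ] yawy 17.45 z [ 5.0e-04 -2.3e-03 -1.0e+00] F [-0.2 -0.6 -1.4] op 86.9
```

>>> send_rows([
  {"x":-0.005,"y":0.005,"z":-0.025,"ax":0,"ay":0,"az":0},
  {"x":0,"y":0,"z":0,"ax":0,"ay":0,"az":0},
  {"x":0,"y":0,"z":0,"ax":0,"ay":0,"az":0},
])

```text
t: 3.45
tool_pos: [531.9, 279.3, 114.8]
tool_rot: [0.594, 0.805, 0.002, 0.003]
force: [0.2, 0.1, 0.2]
opening: 87.2
```

```bash
python3 - <<'E'
from h import *
st();c=grab('wrist','w2');st()
P=c['pixels'][:,:,::-1]
cv2.imwrite('pics/c6.png',cv2.resize(P[120:320,220:420],None,fx=3,fy=3,interpolation=cv2.INTER_CUBIC))
E
```

```text
t 3.45 tcp [531.9 279.3 114.8] yawy 17.13 z [ 0.0072 -0.0014 -1.    ] F [0.2 0.1 0.2] op 87.2
t 3.50 tcp [531.5 279.3 114.7] yawy 17.14 z [ 0.0065 -0.0017 -1.    ] F [-1.1  0.1  0.8] op 87.0
```

View pics/w2.png

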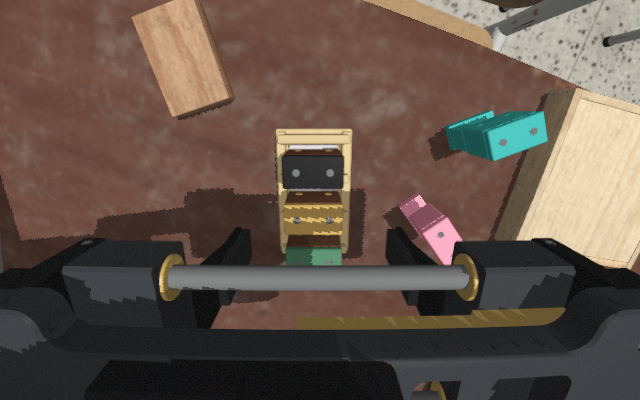

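View pics/c6.png

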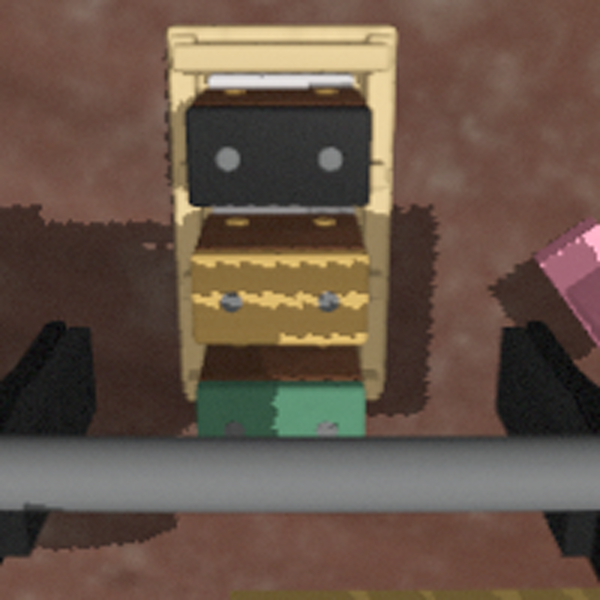

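```bash
python3 - <<'E'
from h import *
c=load('w2')
q=np.array([(190,250),(369,256),(367,345),(193,342),(231,301),(328,301)],float)/3+[220,120]-.33
p=onplane(c,q,85)[:,:2];print(p.round(1),p[:4].mean(0),p[4:].mean(0))
for a,b in((0,1),(3,2),(4,5)):print(np.degrees(np.arctan2(*(p[b]-p[a])[::-1])))
# fingers tips in image
print(project(c,[[531.5,279.3,114.7]]))
E
```

```text
[[501.9 288.9]
 [544.1 300.1]
 [551.2 277.5]
 [509.  265.5]
 [515.1 279. ]
 [538.1 286. ]] [526.52607677 283.01417222] [526.5876884  282.49959424]
14.944606700278655
15.850072605158795
16.950040592916235
[[318.18425773 243.67623089]]
```

>>> send_rows([
  {"x":-0.005,"y":0.003,"z":-0.02,"ax":0,"ay":0,"az":0},
  {"x":-0.001,"y":0.001,"z":-0.015,"ax":0,"ay":0,"az":0},
])

```text
t: 3.7
tool_pos: [530.7, 284.1, 85.6]
tool_rot: [0.594, 0.804, 0.007, 0.007]
force: [-1.4, -0.0, -0.5]
opening: 87.1
```

```bash
python3 - <<'E'
from h import *
s=st();print(s['qd'])
E
```

```text
t 3.70 tcp [530.7 284.1  85.6] yawy 17.08 z [ 0.0194  0.0021 -0.9998] F [-1.4 -0.  -0.5] op 87.1
[ 0.00912663  0.17278473  0.0337773  -0.00750859 -0.31631066  0.01918271]
```

>>> send_rows([
  {"x":-0.005,"y":-0.001,"z":-0.01,"ax":0,"ay":1,"az":0},
  {"x":-0.002,"y":0,"z":0,"ax":0,"ay":0.3,"az":0},
])

```text
t: 3.9
tool_pos: [524.8, 283.2, 77.3]
tool_rot: [0.594, 0.804, 0.001, -0.002]
force: [0.5, -0.5, -0.1]
opening: 87.0
```

```bash
python3 - <<'E'
from h import *
s=st();print(s['qd'])
E
```

```text
t 3.90 tcp [524.8 283.2  77.3] yawy 17.08 z [-0.0018  0.0029 -1.    ] F [ 0.5 -0.5 -0.1] op 87.0
[ 0.0043393  -0.03740462 -0.0211892   0.02154382  0.0492046  -0.01230109]
```

>>> send_rows([
  {"x":0.001,"y":0,"z":-0.01,"ax":0,"ay":0.2,"az":0},
  {"x":0,"y":0,"z":-0.01,"ax":0,"ay":0.4,"az":0},
  {"x":0,"y":0,"z":-0.006,"ax":0,"ay":0.2,"az":0},
])

```text
t: 4.2
tool_pos: [528.5, 283.9, 53.0]
tool_rot: [0.594, 0.804, -0.001, -0.006]
force: [-0.1, 0.3, -0.6]
opening: 87.0
```

```bash
python3 - <<'E'
from h import *
s=st()
E
```

```text
t 4.20 tcp [528.5 283.9  53. ] yawy 17.08 z [-0.0103  0.005  -0.9999] F [-0.1  0.3 -0.6] op 87.0
```

Close gently with a correction.

>>> send_rows([
  {"x":-0.002,"y":-0.001,"z":-0.002,"ax":0,"ay":-0.5,"az":0},
  {"x":0,"y":0,"z":0,"ax":0,"ay":0,"az":0},
  {"x":0,"y":0,"z":0,"ax":0,"ay":0,"az":0},
  {"x":0,"y":0,"z":0,"ax":0,"ay":0,"az":0},
  {"x":0,"y":0,"z":0,"ax":0,"ay":0,"az":0},
  {"x":0,"y":0,"z":0,"ax":0,"ay":0,"az":0},
], claw=0.03, force=20)

```text
t: 4.8
tool_pos: [526.1, 282.6, 50.1]
tool_rot: [0.594, 0.804, 0.001, -0.002]
force: [-0.7, -0.4, 0.1]
opening: 47.2
```

```bash
python3 - <<'E'
from h import *
s=st()
E
```

```text
t 4.80 tcp [526.1 282.6  50.1] yawy 17.08 z [-0.0023  0.0046 -1.    ] F [-0.7 -0.4  0.1] op 47.2
```

>>> send_rows([
  {"x":0,"y":0,"z":0,"ax":0,"ay":0,"az":0},
  {"x":0,"y":0,"z":0,"ax":0,"ay":0,"az":0},
  {"x":0,"y":0,"z":0,"ax":0,"ay":0,"az":0},
  {"x":0,"y":0,"z":0,"ax":0,"ay":0,"az":0},
])

```text
t: 5.2
tool_pos: [526.3, 282.7, 50.1]
tool_rot: [0.594, 0.804, 0.001, -0.002]
force: [0.3, -0.5, 0.3]
opening: 43.8
```

```bash
python3 - <<'E'
from h import *
s=st()
E
```

```text
t 5.20 tcp [526.3 282.7  50.1] yawy 17.08 z [-0.0018  0.0047 -1.    ] F [ 0.3 -0.5  0.3] op 43.8
```

>>> send_rows([
  {"x":0,"y":0,"z":0.006,"ax":0,"ay":0,"az":0},
  {"x":0,"y":0,"z":0.01,"ax":0,"ay":0,"az":0},
  {"x":0,"y":0,"z":0.012,"ax":0,"ay":0,"az":0},
  {"x":0,"y":0,"z":0.015,"ax":0,"ay":0,"az":0},
  {"x":0,"y":0,"z":0.025,"ax":0,"ay":0,"az":0},
  {"x":0,"y":0,"z":0.025,"ax":0,"ay":0,"az":0},
  {"x":0,"y":0,"z":0.01,"ax":0,"ay":0,"az":0},
])

```text
t: 5.9
tool_pos: [523.5, 281.8, 158.6]
tool_rot: [0.594, 0.804, -0.001, -0.004]
force: [1.0, 0.5, -1.5]
opening: 43.3
```

```bash
python3 - <<'E'
from h import *
s=st();c=grab('side','s2');c2=grab('wrist','w3');st()
i=project(c,[s['tool_pos']])[0].astype(int);print(i)
P=c['pixels'][:,:,::-1]
cv2.imwrite('pics/c7.png',cv2.resize(P[i[1]-50:i[1]+100,i[0]-80:i[0]+80],None,fx=4,fy=4,interpolation=cv2.INTER_CUBIC))
E
```

```text
t 5.90 tcp [523.5 281.8 158.6] yawy 17.08 z [-0.0069  0.0031 -1.    ] F [ 1.   0.5 -1.5] op 43.3
t 6.00 tcp [523.6 281.8 157.8] yawy 17.08 z [-0.0067  0.0032 -1.    ] F [ 0.7  0.8 -2.8] op 43.8
[304 236]
```

View pics/c7.png

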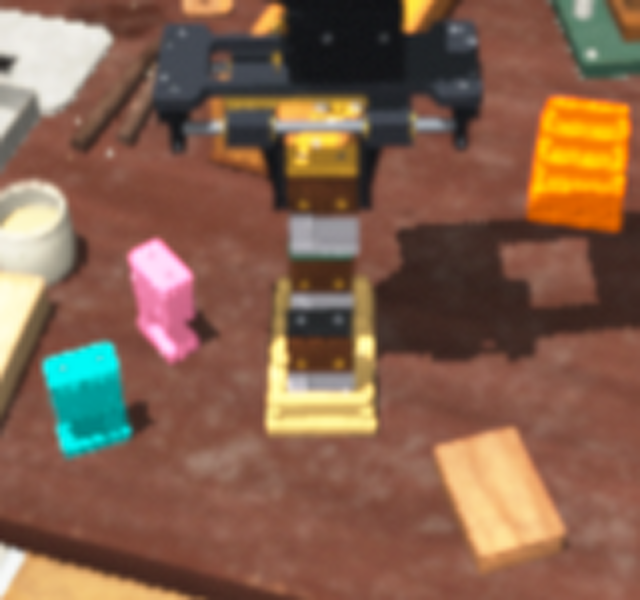

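View pics/w3.png

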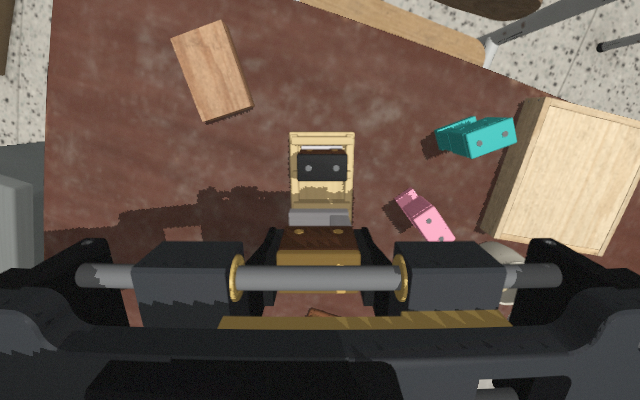

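```bash
python3 - <<'E'
from h import *
c=load('s2');P=c['pixels'][:,:,::-1]
a=cv2.resize(P[206:256,284:324],None,fx=12,fy=12,interpolation=cv2.INTER_NEAREST)
w=load('w3')['pixels'][:,:,::-1]
b=cv2.resize(w[180:270,270:370],(667,600),interpolation=cv2.INTER_NEAREST)
cv2.imwrite('pics/c8.png',np.hstack([a[:600,:],b[:, :]])[:, :800] if 0 else a);cv2.imwrite('pics/c9.png',b)
E
```

```text
(no output)
```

View pics/c8.png

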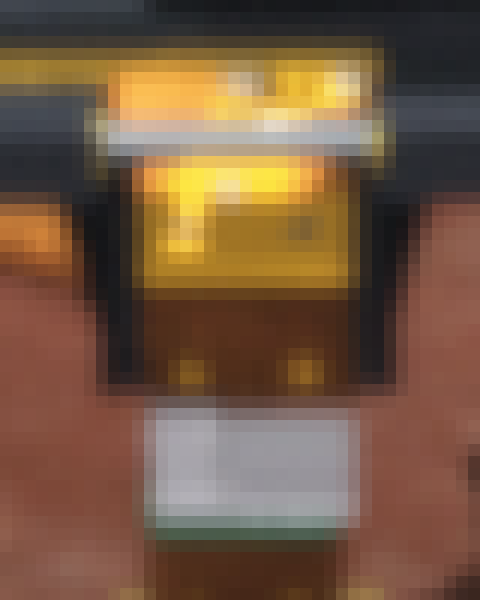

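View pics/c9.png

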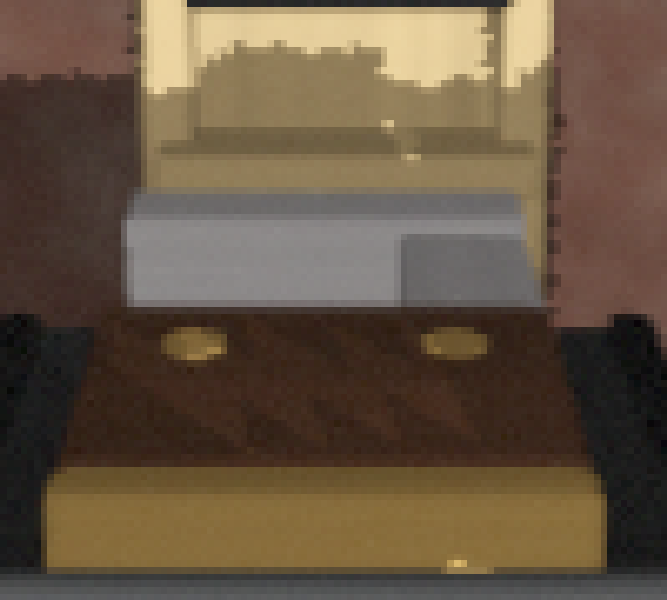

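```bash
python3 - <<'E'
from h import *
c=load('top0')
q=np.array([(222,143),(222,243),(525,167),(525,267)],float)/6+[290,150]-.42
p=onplane(c,q,38);print(p.round(1))
d=p[1]-p[3];print(np.linalg.norm(d),np.degrees(np.arctan2(-d[0],d[1])), 'slotmid',p.mean(0))
# orange
hsv=cv2.cvtColor(c['pixels'],cv2.COLOR_RGB2HSV)
m=(hsv[...,0]<20)&(hsv[...,1]>200)&(hsv[...,2]>200);m[:240]=0
v,u=np.nonzero(m);P=onplane(c,np.c_[u,v],20);print(P.min(0),P.max(0))
E
```

```text
[[ 659.8   17.7   38. ]
 [ 606.1   18.6   38. ]
 [ 644.  -139.8   38. ]
 [ 590.6 -137.4   38. ]]
156.74790811946306 -5.671655192133275 slotmid [625.12784059 -60.20819142  38.        ]Traceback (most recent call last):
  File "<stdin>", line 9, in <module>
  File "h.py", line 14, in onplane
    R,t=pose(c);d=rays(c,uv)@R;o=-R.T@t
                  ~~~~^^^^^^
  File "h.py", line 9, in rays
    p=cv2.undistortPoints(uv.reshape(-1,1,2),K,d).reshape(-1,2)
      ~~~~~~~~~~~~~~~~~~~^^^^^^^^^^^^^^^^^^^^^^^^
cv2.error: OpenCV(4.12.0) /io/opencv/modules/calib3d/src/undistort.dispatch.cpp:347: error: (-215:Assertion failed) CV_IS_MAT(_src) && CV_IS_MAT(_dst) && (_src->rows == 1 || _src->cols == 1) && (_dst->rows == 1 || _dst->cols == 1) && _src->cols + _src->rows - 1 == _dst->rows + _dst->cols - 1 && (CV_MAT_TYPE(_src->type) == CV_32FC2 || CV_MAT_TYPE(_src->type) == CV_64FC2) && (CV_MAT_TYPE(_dst->type) == CV_32FC2 || CV_MAT_TYPE(_dst->type) == CV_64FC2) in function 'cvUndistortPointsInternal'
```

>>> send_rows([
  {"x":-0.016,"y":-0.033,"z":0,"ax":0,"ay":0,"az":-5.7},
  {"x":-0.016,"y":-0.033,"z":0,"ax":0,"ay":0,"az":-5.7},
  {"x":-0.016,"y":-0.033,"z":0,"ax":0,"ay":0,"az":-5.7},
  {"x":-0.016,"y":-0.033,"z":0,"ax":0,"ay":0,"az":-5.7},
  {"x":0,"y":0,"z":-0.03,"ax":0,"ay":0,"az":0},
  {"x":0,"y":0,"z":-0.03,"ax":0,"ay":0,"az":0},
  {"x":0,"y":0,"z":-0.02,"ax":0,"ay":0,"az":0},
])

```text
t: 6.7
tool_pos: [455.2, 145.6, 74.2]
tool_rot: [0.747, 0.665, 0.0, -0.003]
force: [-0.4, 0.6, -2.3]
opening: 43.6
```

```bash
python3 - <<'E'
from h import *
s=st()
E
```

```text
t 6.70 tcp [455.2 145.6  74.2] yawy -6.64 z [-0.003   0.0046 -1.    ] F [-0.4  0.6 -2.3] op 43.6
```

>>> send_rows([
  {"x":0,"y":0,"z":-0.014,"ax":0,"ay":0,"az":0.9},
  {"x":0,"y":0,"z":-0.01,"ax":0,"ay":0,"az":0},
  {"x":0,"y":0,"z":-0.005,"ax":0,"ay":0,"az":0},
])

```text
t: 7.0
tool_pos: [451.7, 144.7, 40.0]
tool_rot: [0.742, 0.67, -0.003, -0.006]
force: [-0.1, -0.3, -1.5]
opening: 43.8
```

```bash
python3 - <<'E'
from h import *
s=st()
E
```

```text
t 7.00 tcp [451.7 144.7  40. ] yawy -5.80 z [-0.0123  0.0039 -0.9999] F [-0.1 -0.3 -1.5] op 43.8
```

>>> send_rows([
  {"x":0,"y":0,"z":0.001,"ax":0.2,"ay":-0.6,"az":0},
  {"x":0,"y":0,"z":-0.001,"ax":0,"ay":0,"az":0},
  {"x":0,"y":0,"z":-0.001,"ax":0,"ay":0,"az":0},
])

```text
t: 7.3
tool_pos: [451.8, 144.9, 38.8]
tool_rot: [0.742, 0.67, 0.002, -0.003]
force: [0.3, -0.4, -1.9]
opening: 43.4
```

```bash
python3 - <<'E'
from h import *
s=st()
E
```

```text
t 7.30 tcp [451.8 144.9  38.8] yawy -5.81 z [-0.0012  0.0077 -1.    ] F [ 0.3 -0.4 -1.9] op 43.4
```

>>> send_rows([
  {"x":0,"y":0,"z":-0.001,"ax":-0.2,"ay":0,"az":0},
  {"x":0,"y":0,"z":-0.001,"ax":0,"ay":0,"az":0},
])

```text
t: 7.5
tool_pos: [452.5, 145.0, 38.1]
tool_rot: [0.742, 0.671, 0.002, -0.001]
force: [-1.9, -1.6, 9.0]
opening: 43.9
```

```bash
python3 - <<'E'
from h import *
s=st()
E
```

```text
t 7.50 tcp [452.5 145.   38.1] yawy -5.79 z [ 0.001  0.004 -1.   ] F [-1.9 -1.6  9. ] op 43.9
```

Touched. Open.

>>> send_rows([
  {"x":0,"y":0,"z":0,"ax":0,"ay":0,"az":0},
  {"x":0,"y":0,"z":0,"ax":0,"ay":0,"az":0},
  {"x":0,"y":0,"z":0,"ax":0,"ay":0,"az":0},
  {"x":0,"y":0,"z":0,"ax":0,"ay":0,"az":0},
  {"x":0,"y":0,"z":0,"ax":0,"ay":0,"az":0},
  {"x":0,"y":0,"z":0,"ax":0,"ay":0,"az":0},
], claw=0.087)

```text
t: 8.1
tool_pos: [454.3, 145.3, 39.5]
tool_rot: [0.742, 0.671, 0.004, 0.0]
force: [-0.5, -0.3, -0.2]
opening: 82.8
```

>>> send_rows([
  {"x":0,"y":0,"z":0.01,"ax":0,"ay":0,"az":0},
  {"x":0,"y":0,"z":0.02,"ax":0,"ay":0,"az":0},
  {"x":0,"y":0,"z":0.03,"ax":0,"ay":0,"az":0},
  {"x":0,"y":0,"z":0.03,"ax":0,"ay":0,"az":8.2},
  {"x":0,"y":0,"z":0.01,"ax":0,"ay":0,"az":8.2},
  {"x":0,"y":0,"z":0,"ax":0,"ay":0,"az":8.2},
  {"x":0,"y":0,"z":0,"ax":0,"ay":0,"az":8.2},
  {"x":0,"y":0,"z":0,"ax":0,"ay":0,"az":8.2},
  {"x":0,"y":0,"z":0,"ax":0,"ay":0,"az":8.2},
  {"x":0,"y":0,"z":0,"ax":0,"ay":0,"az":8.2},
  {"x":0,"y":0,"z":0,"ax":0,"ay":0,"az":8.2},
  {"x":0,"y":0,"z":0,"ax":0,"ay":0,"az":8.2},
  {"x":0,"y":0,"z":0,"ax":0,"ay":0,"az":8.2},
  {"x":0,"y":0,"z":0,"ax":0,"ay":0,"az":8},
  {"x":0,"y":0,"z":0,"ax":0,"ay":0,"az":0},
])

```text
t: 9.6
tool_pos: [452.3, 145.3, 153.0]
tool_rot: [0.018, 1.0, 0.004, 0.002]
force: [0.5, -0.1, -0.0]
opening: 86.9
```

```bash
python3 - <<'E'
from h import *
s=st();c=grab('wrist','w4');st();grab('top','top2')
E
```

```text
t 9.60 tcp [452.3 145.3 153. ] yawy 87.93 z [ 0.0034  0.0089 -1.    ] F [ 0.5 -0.1 -0. ] op 86.9
t 9.65 tcp [452.3 145.3 153. ] yawy 87.79 z [ 0.0033  0.009  -1.    ] F [-0.1 -0.3 -0. ] op 87.2
```

View pics/w4.png

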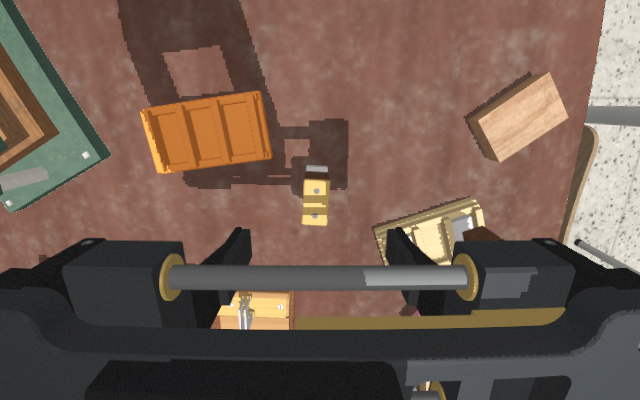

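View pics/top2.png

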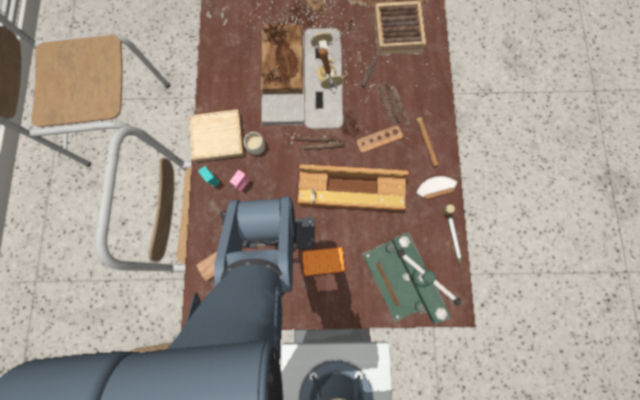

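```bash
python3 - <<'E'
from h import *
c=load('w4')
cv2.imwrite('pics/c10.png',cv2.resize(c['pixels'][155:235,285:345,::-1],None,fx=7,fy=7,interpolation=cv2.INTER_CUBIC))
E
```

```text
(no output)
```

View pics/c10.png

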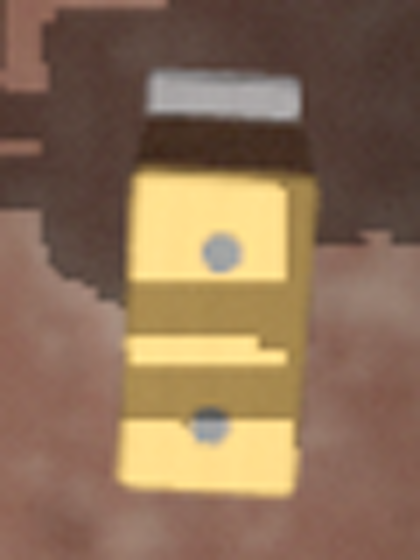

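```bash
python3 - <<'E'
from h import *
c=load('w4')
q=np.array([(131,170),(318,178),(297,497),(117,487),(221,252),(210,426)],float)/7+[285,155]-.43
p=onplane(c,q,73)[:,:2];print(p.round(1),p[:4].mean(0),p[4:].mean(0))
for a,b in((0,3),(1,2),(4,5)):print(np.degrees(np.arctan2(*(p[b]-p[a])[::-1])))
X=cloud(c);print(bydepth(c,[(316,200),(316,215)]))
E
```

```text
[[428.5 134.6]
 [430.5 158.5]
 [474.6 154.6]
 [472.2 130.4]
 [439.8 145.7]
 [463.9 143.3]] [451.42906612 144.50935817] [451.86237687 144.46517917]
-5.462236732300352
-5.034769684719381
-5.693808987031034
[[448.8276539  145.18650073  72.98149505]
 [463.4329775  144.61891041  73.19318688]]
```

>>> send_rows([
  {"x":0,"y":-0.001,"z":-0.03,"ax":-0.4,"ay":0.2,"az":-3.3},
  {"x":0,"y":0,"z":-0.03,"ax":0,"ay":0,"az":0},
  {"x":0,"y":0,"z":-0.02,"ax":0,"ay":0,"az":0},
  {"x":0,"y":0,"z":-0.01,"ax":0,"ay":0,"az":0},
])

```text
t: 10.1
tool_pos: [455.5, 144.7, 63.5]
tool_rot: [0.055, 0.998, 0.001, 0.005]
force: [-0.4, -0.1, 0.8]
opening: 86.8
```

```bash
python3 - <<'E'
from h import *
s=st()
E
```

```text
t 10.10 tcp [455.5 144.7  63.5] yawy 83.73 z [ 0.01    0.0024 -0.9999] F [-0.4 -0.1  0.8] op 86.8
```

>>> send_rows([
  {"x":-0.003,"y":0,"z":-0.012,"ax":0,"ay":0.4,"az":0.6},
  {"x":-0.002,"y":0,"z":-0.008,"ax":0,"ay":0.2,"az":0},
  {"x":-0.001,"y":0,"z":-0.003,"ax":0,"ay":0,"az":0},
])

```text
t: 10.4
tool_pos: [449.4, 144.7, 39.0]
tool_rot: [0.05, 0.999, 0.001, -0.001]
force: [0.0, -0.3, -0.2]
opening: 87.2
```

```bash
python3 - <<'E'
from h import *
s=st()
E
```

```text
t 10.40 tcp [449.4 144.7  39. ] yawy 84.21 z [-0.0014  0.0025 -1.    ] F [ 0.  -0.3 -0.2] op 87.2
```

>>> send_rows([
  {"x":0.002,"y":0,"z":0,"ax":0,"ay":0,"az":0.2},
  {"x":0,"y":0,"z":0,"ax":0,"ay":0,"az":0},
  {"x":0,"y":0,"z":0,"ax":0,"ay":0,"az":0},
  {"x":0,"y":0,"z":0,"ax":0,"ay":0,"az":0},
  {"x":0,"y":0,"z":0,"ax":0,"ay":0,"az":0},
  {"x":0,"y":0,"z":0,"ax":0,"ay":0,"az":0},
  {"x":0,"y":0,"z":0,"ax":0,"ay":0,"az":0},
  {"x":0,"y":0,"z":0,"ax":0,"ay":0,"az":0},
  {"x":0,"y":0,"z":0,"ax":0,"ay":0,"az":0},
  {"x":0,"y":0,"z":0,"ax":0,"ay":0,"az":0},
  {"x":0,"y":0,"z":0,"ax":0,"ay":0,"az":0},
  {"x":0,"y":0,"z":0,"ax":0,"ay":0,"az":0},
], claw=0.015, force=25)

```text
t: 11.6
tool_pos: [453.1, 144.9, 41.0]
tool_rot: [0.049, 0.999, 0.001, 0.002]
force: [-0.7, 0.5, 0.1]
opening: 23.7
```

```bash
python3 - <<'E'
from h import *
s=st()
E
```

```text
t 11.60 tcp [453.1 144.9  41. ] yawy 84.41 z [ 0.0032  0.0028 -1.    ] F [-0.7  0.5  0.1] op 23.7
```

>>> send_rows([
  {"x":0,"y":0,"z":0.02,"ax":0,"ay":0,"az":0},
  {"x":0,"y":0,"z":0.035,"ax":0,"ay":0,"az":0},
  {"x":0,"y":0,"z":0.04,"ax":0,"ay":0,"az":0},
  {"x":0.01,"y":-0.01,"z":0.04,"ax":0,"ay":0,"az":0},
  {"x":0.03,"y":-0.025,"z":0.02,"ax":0,"ay":0,"az":0},
  {"x":0.03,"y":-0.025,"z":0,"ax":0,"ay":0,"az":0},
  {"x":0.03,"y":-0.025,"z":0,"ax":0,"ay":0,"az":0},
  {"x":0.03,"y":-0.025,"z":0,"ax":0,"ay":0,"az":0},
  {"x":0.03,"y":-0.025,"z":0,"ax":0,"ay":0,"az":0},
  {"x":0.025,"y":-0.02,"z":0,"ax":0,"ay":0,"az":0},
  {"x":0,"y":0,"z":0,"ax":0,"ay":0,"az":0},
  {"x":0,"y":0,"z":0,"ax":0,"ay":0,"az":0},
])

```text
t: 12.8
tool_pos: [633.7, -16.7, 196.2]
tool_rot: [0.048, 0.999, 0.001, -0.008]
force: [1.0, -0.0, -2.9]
opening: 23.8
```

```bash
python3 - <<'E'
from h import *
s=st();c=grab('wrist','w5');st()
E
```

```text
t 12.80 tcp [633.7 -16.7 196.2] yawy 84.50 z [-0.0163  0.0024 -0.9999] F [ 1.  -0.  -2.9] op 23.8
t 12.85 tcp [633.9 -16.8 196.3] yawy 84.53 z [-0.0154  0.0016 -0.9999] F [ 0.4 -0.4 -2.3] op 23.5
```

View pics/w5.png

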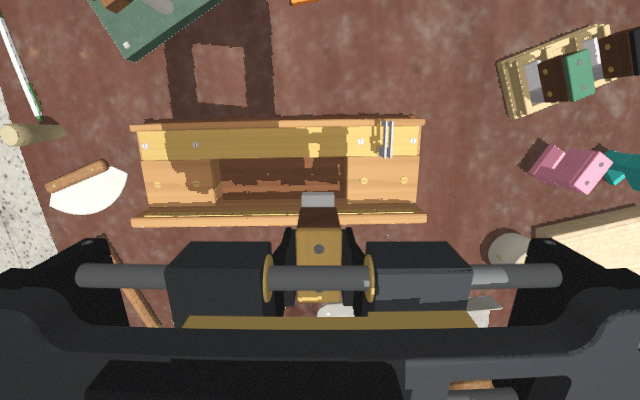

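```bash
python3 - <<'E'
from h import *
c=load('w5')
cv2.imwrite('pics/c11.png',cv2.resize(c['pixels'][110:235,125:325,::-1],None,fx=4,fy=4,interpolation=cv2.INTER_CUBIC))
cv2.imwrite('pics/c12.png',cv2.resize(c['pixels'][110:235,270:440,::-1],None,fx=4,fy=4,interpolation=cv2.INTER_CUBIC))
E
```

```text
(no output)
```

View pics/c11.png

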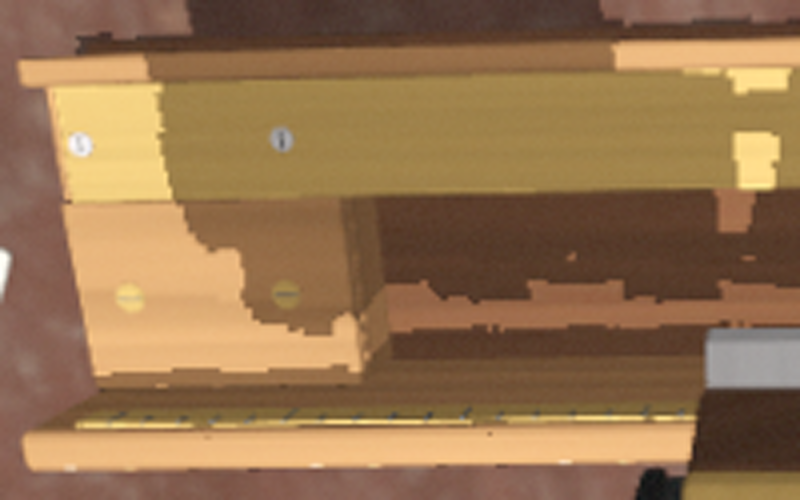

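View pics/c12.png

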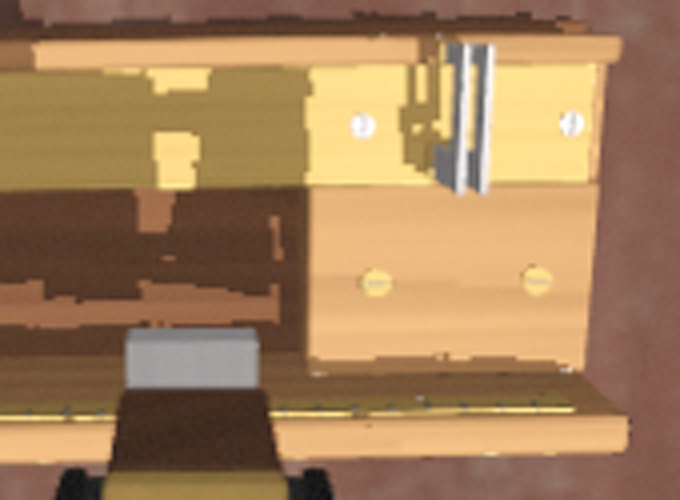

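```bash
python3 - <<'E'
from h import *
c=load('w5')
A=np.array([(65,202),(342,197),(362,376),(95,378)],float)/4+[125,110]-.37
B=np.array([(310,186),(600,185),(582,372),(310,372)],float)/4+[270,110]-.37
a=onplane(c,A,38)[:,:2];b=onplane(c,B,38)[:,:2];print(a.round(1),b.round(1))
# bed edge line fit
L=np.vstack([a[:2],b[:2]]);d=L-L.mean(0);u=np.linalg.svd(d)[2][0];u*=np.sign(u[1]);print('yaw bed',np.degrees(np.arctan2(-u[0],u[1])))
F=np.vstack([a[2:],b[2:]]);d=F-F.mean(0);w=np.linalg.svd(d)[2][0];w*=np.sign(w[1]);print('yaw back',np.degrees(np.arctan2(-w[0],w[1])))
n=np.array([u[1],-u[0]])
print('width',(F.mean(0)-L.mean(0))@n)
ym=[(a[1]@u),(a[2]@u),(b[0]@u),(b[3]@u)];print(ym, (a[0]@u),(b[1]@u))
mid=(((a[1]@u)+(a[2]@u))/2+((b[0]@u)+(b[3]@u))/2)/2
print('mid', u*mid+n*((L@n).mean()+29), u*mid+n*((F@n).mean()-29))
E
```

```text
[[ 582.9 -221.7]
 [ 590.1 -138.2]
 [ 644.7 -143.2]
 [ 637.3 -226.9]] [[602.6  21.2]
 [610.2 105.7]
 [667.1 100.3]
 [659.   17.4]]
yaw bed -4.7152491529622305
yaw back -5.172810777533896
width 55.77655838704862
[np.float64(-89.26928863642846), np.float64(-89.67006838738688), np.float64(70.69624006200313), np.float64(71.50268518509158)] -172.98415694708393 155.48510405423158
mid [625.33487719 -60.79574584] [623.11896072 -60.61297058]
```

>>> send_rows([
  {"x":-0.003,"y":0.016,"z":-0.03,"ax":0,"ay":-0.9,"az":0.5},
  {"x":0,"y":0,"z":-0.03,"ax":0,"ay":0,"az":0},
  {"x":0,"y":0,"z":-0.015,"ax":0,"ay":0,"az":0},
  {"x":0,"y":0,"z":0,"ax":0,"ay":0,"az":0},
])

```text
t: 13.25
tool_pos: [626.1, 3.5, 119.5]
tool_rot: [0.042, 0.999, 0.001, -0.001]
force: [-0.5, 0.2, -1.9]
opening: 23.4
```

```bash
python3 - <<'E'
from h import *
s=st()
E
```

```text
t 13.25 tcp [626.1   3.5 119.5] yawy 85.23 z [-0.0025  0.0027 -1.    ] F [-0.5  0.2 -1.9] op 23.4
```

>>> send_rows([
  {"x":0.005,"y":-0.003,"z":-0.012,"ax":0,"ay":-0.2,"az":0},
  {"x":0,"y":0,"z":-0.005,"ax":0,"ay":0,"az":0},
  {"x":0,"y":0,"z":0,"ax":0,"ay":0,"az":0},
])

```text
t: 13.55
tool_pos: [631.1, 1.7, 102.7]
tool_rot: [0.041, 0.999, 0.001, 0.001]
force: [0.4, -0.6, -1.7]
opening: 23.8
```

```bash
python3 - <<'E'
from h import *
s=st();c=grab('wrist','w6')
cv2.imwrite('pics/c13.png',cv2.resize(c['pixels'][100:300,200:440,::-1],None,fx=3,fy=3,interpolation=cv2.INTER_CUBIC))
E
```

```text
t 13.55 tcp [631.1   1.7 102.7] yawy 85.35 z [ 0.0023  0.0026 -1.    ] F [ 0.4 -0.6 -1.7] op 23.8
```

View pics/c13.png

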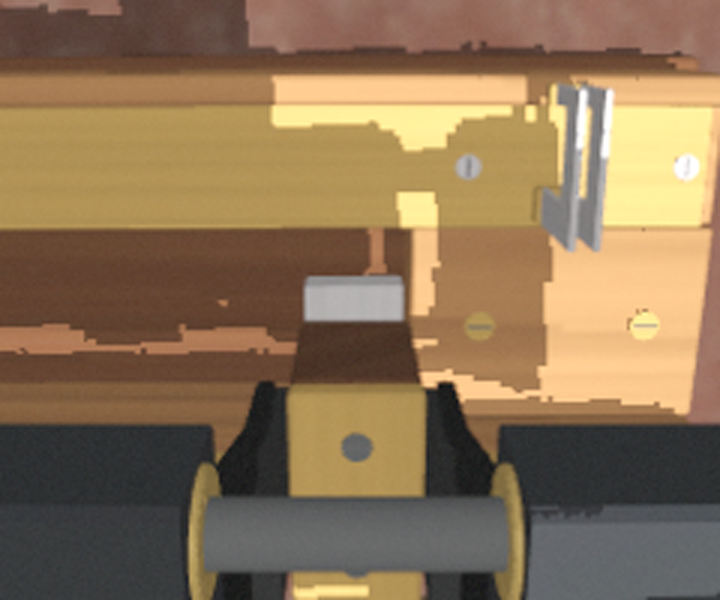

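```bash
python3 - <<'E'
from h import *
c=load('w6')
f=lambda q,z:onplane(c,np.array(q,float)/3+[200,100]-.33,z)[:,:2]
print('sole front',f([(306,276),(404,276)],61.7),'top front',f([(304,287),(405,287)],71.7))
print('bed edge',f([(10,228),(410,229),(710,227)],38),'slot end',f([(411,229)],38))
u=np.array([.0872,.9962]);n=np.array([.9962,-.0872]);m=np.array([624.5,-60.7])
for z,q in((61.7,[(306,276),(404,276)]),(71.7,[(304,287),(405,287)]),(38,[(10,228),(410,229),(710,227)])):
    p=f(q,z)-m;print(z,(p@n).round(1),(p@u).round(1))
E
```

```text
sole front [[607.42133724  -7.96726176]
 [609.48106514  16.85935041]] top front [[607.31583736  -7.91359314]
 [609.3439222   16.51540677]]
bed edge [[593.26314607 -91.38639659]
 [602.93935484  20.37664426]
 [609.19285264 104.77018067]] slot end [[602.96225233  20.65499849]]
61.7 [-21.6 -21.7] [51. 76.]
71.7 [-21.7 -21.8] [51.1 75.6]
38 [-28.4 -28.5 -29.7] [-33.3  78.9 163.5]
```

>>> send_rows([
  {"x":0,"y":-0.004,"z":-0.014,"ax":0,"ay":0.1,"az":0},
  {"x":0,"y":0,"z":-0.008,"ax":0,"ay":0,"az":0},
  {"x":0,"y":0,"z":0,"ax":0,"ay":0,"az":0},
])

```text
t: 13.9
tool_pos: [632.7, -3.3, 81.0]
tool_rot: [0.041, 0.999, 0.001, 0.002]
force: [-0.3, -0.6, -2.1]
opening: 23.7
```

```bash
cat >> h.py <<'E'
U=np.array([.0872,.9962]);N=np.array([.9962,-.0872]);M=np.array([624.5,-60.7])
def g():
    s=st();p=s['tool_pos'][:2]-[1.3,0.2]-M
    print('gauge x %.1f y %.1f sole %.1f'%(p@N,p@U,s['tool_pos'][2]-41),'torque',s['torque'].round(2))
E
python3 - <<'E'
from h import *
g()
E
```

```text
t 13.90 tcp [632.7  -3.3  81. ] yawy 85.32 z [ 0.0046  0.0017 -1.    ] F [-0.3 -0.6 -2.1] op 23.7
gauge x 1.9 y 57.5 sole 40.0 torque [ 0.11 -0.05  0.03]
```

>>> send_rows([
  {"x":-0.002,"y":0.001,"z":-0.01,"ax":0,"ay":0.1,"az":0},
  {"x":-0.001,"y":0,"z":-0.008,"ax":0,"ay":0.1,"az":0},
  {"x":-0.001,"y":0,"z":0,"ax":0,"ay":0,"az":0},
])

```text
t: 14.2
tool_pos: [628.4, -2.5, 61.2]
tool_rot: [0.041, 0.999, 0.001, 0.0]
force: [-0.2, -0.1, -2.7]
opening: 24.2
```

```bash
python3 - <<'E'
from h import *
g()
E
```

```text
t 14.20 tcp [628.4  -2.5  61.2] yawy 85.30 z [ 7.0e-04  1.8e-03 -1.0e+00] F [-0.2 -0.1 -2.7] op 24.2
gauge x -2.4 y 58.0 sole 20.2 torque [ 0.04 -0.11 -0.01]
```

>>> send_rows([
  {"x":-0.007,"y":0.0006,"z":-0.0005,"ax":0,"ay":0,"az":0},
  {"x":-0.007,"y":0.0006,"z":0,"ax":0,"ay":0,"az":0},
  {"x":-0.007,"y":0.0006,"z":0,"ax":0,"ay":0,"az":0},
  {"x":0,"y":0,"z":0,"ax":0,"ay":0,"az":0},
])

```text
t: 14.6
tool_pos: [604.7, -0.2, 60.6]
tool_rot: [0.041, 0.999, 0.001, -0.0]
force: [-0.0, 0.2, -2.2]
opening: 23.9
```

```bash
python3 - <<'E'
from h import *
g()
E
```

```text
t 14.60 tcp [ 6.047e+02 -2.000e-01  6.060e+01] yawy 85.32 z [-8.0e-04  2.1e-03 -1.0e+00] F [-0.   0.2 -2.2] op 23.9
gauge x -26.3 y 58.2 sole 19.6 torque [ 0.08 -0.15  0.04]
```

Go to −31, then lower in 1 mm steps until the bar is felt.

>>> send_rows([
  {"x":-0.005,"y":0.0004,"z":0,"ax":0,"ay":0,"az":0},
  {"x":0,"y":0,"z":0,"ax":0,"ay":0,"az":0},
  {"x":0,"y":0,"z":-0.001,"ax":0,"ay":0,"az":0},
])

```text
t: 14.9
tool_pos: [600.0, 0.1, 60.7]
tool_rot: [0.041, 0.999, 0.001, 0.001]
force: [0.4, 0.0, -2.6]
opening: 24.1
```

```bash
python3 - <<'E'
from h import *
g()
E
```

```text
t 14.90 tcp [6.00e+02 1.00e-01 6.07e+01] yawy 85.32 z [ 0.0018  0.0016 -1.    ] F [ 0.4  0.  -2.6] op 24.1
gauge x -31.0 y 58.1 sole 19.7 torque [ 0.1  -0.17 -0.04]
```

>>> send_rows([
  {"x":0,"y":0,"z":-0.0015,"ax":0,"ay":0,"az":0},
  {"x":0,"y":0,"z":-0.0015,"ax":0,"ay":0,"az":0},
])

```text
t: 15.1
tool_pos: [600.7, -0.0, 57.8]
tool_rot: [0.041, 0.999, 0.001, 0.002]
force: [-0.2, -0.7, -2.8]
opening: 23.6
```

```bash
python3 - <<'E'
from h import *
g()
E
```

```text
t 15.10 tcp [600.7  -0.   57.8] yawy 85.31 z [ 0.0031  0.0014 -1.    ] F [-0.2 -0.7 -2.8] op 23.6
gauge x -30.3 y 58.1 sole 16.8 torque [ 0.12 -0.09  0.03]
```

>>> send_rows([
  {"x":0,"y":0,"z":-0.0012,"ax":0,"ay":0,"az":0},
  {"x":0,"y":0,"z":0,"ax":0,"ay":0,"az":0},
])

```text
t: 15.3
tool_pos: [601.0, -0.2, 57.0]
tool_rot: [0.041, 0.999, 0.001, 0.002]
force: [-0.2, -0.7, -1.1]
opening: 23.7
```

```bash
python3 - <<'E'
from h import *
g()
E
```

```text
t 15.30 tcp [ 6.01e+02 -2.00e-01  5.70e+01] yawy 85.33 z [ 0.0033  0.0011 -1.    ] F [-0.2 -0.7 -1.1] op 23.7
gauge x -30.0 y 57.9 sole 16.0 torque [ 0.12  0.01 -0.05]
```

>>> send_rows([
  {"x":-0.0006,"y":-0.005,"z":-0.0004,"ax":0,"ay":0,"az":0},
  {"x":-0.0006,"y":-0.005,"z":-0.0004,"ax":0,"ay":0,"az":0},
  {"x":-0.0006,"y":-0.005,"z":-0.0004,"ax":0,"ay":0,"az":0},
  {"x":-0.0006,"y":-0.005,"z":-0.0004,"ax":0,"ay":0,"az":0},
])

```text
t: 15.7
tool_pos: [600.3, -19.5, 56.9]
tool_rot: [0.041, 0.999, 0.002, 0.004]
force: [-0.2, 3.0, 3.9]
opening: 23.7
```

```bash
python3 - <<'E'
from h import *
g()
E
```

```text
t 15.70 tcp [600.3 -19.5  56.9] yawy 85.26 z [ 0.0076  0.0038 -1.    ] F [-0.2  3.   3.9] op 23.7
gauge x -29.0 y 38.6 sole 15.9 torque [ 0.86 -0.1  -0.07]
```

>>> send_rows([
  {"x":-0.0007,"y":-0.0022,"z":-0.0006,"ax":-0.1,"ay":0.2,"az":0},
  {"x":-0.0007,"y":-0.0022,"z":-0.0006,"ax":0,"ay":0.2,"az":0},
  {"x":-0.0004,"y":-0.0022,"z":-0.0006,"ax":0,"ay":0,"az":0},
  {"x":-0.0002,"y":-0.0022,"z":-0.0006,"ax":0,"ay":0,"az":0},
])

```text
t: 16.1
tool_pos: [600.1, -28.7, 56.9]
tool_rot: [0.043, 0.999, 0.002, 0.002]
force: [-1.0, 3.4, 6.3]
opening: 24.0
```

```bash
python3 - <<'E'
from h import *
g()
E
```

```text
t 16.10 tcp [600.1 -28.7  56.9] yawy 85.03 z [ 0.0051  0.0045 -1.    ] F [-1.   3.4  6.3] op 24.0
gauge x -28.4 y 29.4 sole 15.9 torque [ 1.02  0.06 -0.01]
```

>>> send_rows([
  {"x":-0.0012,"y":-0.0022,"z":-0.0005,"ax":-0.1,"ay":0.1,"az":0},
  {"x":-0.0008,"y":-0.0022,"z":-0.0005,"ax":0,"ay":0.1,"az":0},
  {"x":-0.0005,"y":-0.0022,"z":-0.0005,"ax":0,"ay":0,"az":0},
  {"x":-0.0004,"y":-0.0022,"z":-0.0005,"ax":0,"ay":0,"az":0},
])

```text
t: 16.5
tool_pos: [599.1, -37.6, 56.9]
tool_rot: [0.045, 0.999, 0.002, 0.003]
force: [-0.9, 4.1, 6.8]
opening: 24.2
```

```bash
python3 - <<'E'
from h import *
g()
E
```

```text
t 16.50 tcp [599.1 -37.6  56.9] yawy 84.90 z [ 0.0062  0.0044 -1.    ] F [-0.9  4.1  6.8] op 24.2
gauge x -28.6 y 20.5 sole 15.9 torque [ 1.   -0.1  -0.05]
```

>>> send_rows([
  {"x":-0.001,"y":-0.0022,"z":-0.0005,"ax":-0.1,"ay":0.1,"az":0.1},
  {"x":-0.0006,"y":-0.0022,"z":-0.0005,"ax":0,"ay":0.1,"az":0.1},
  {"x":-0.0005,"y":-0.0022,"z":-0.0005,"ax":0,"ay":0,"az":0.1},
  {"x":-0.0004,"y":-0.0022,"z":-0.0005,"ax":0,"ay":0,"az":0},
])

```text
t: 16.9
tool_pos: [598.1, -46.1, 56.9]
tool_rot: [0.043, 0.999, 0.002, 0.003]
force: [0.9, 5.0, 6.4]
opening: 24.1
```

```bash
python3 - <<'E'
from h import *
g()
E
```

```text
t 16.90 tcp [598.1 -46.1  56.9] yawy 85.08 z [ 0.0066  0.0045 -1.    ] F [0.9 5.  6.4] op 24.1
gauge x -28.8 y 11.9 sole 15.9 torque [ 1.03 -0.08 -0.08]
```

>>> send_rows([
  {"x":-0.001,"y":-0.0022,"z":-0.0005,"ax":-0.1,"ay":0.1,"az":0},
  {"x":-0.0006,"y":-0.0022,"z":-0.0005,"ax":0,"ay":0.1,"az":0},
  {"x":-0.0005,"y":-0.0022,"z":-0.0005,"ax":0,"ay":0,"az":0},
  {"x":-0.0004,"y":-0.0022,"z":-0.0005,"ax":0,"ay":0,"az":0},
])

```text
t: 17.3
tool_pos: [597.2, -54.6, 56.9]
tool_rot: [0.044, 0.999, 0.003, 0.003]
force: [0.4, 3.7, 6.6]
opening: 24.1
```

```bash
python3 - <<'E'
from h import *
g()
E
```

```text
t 17.30 tcp [597.2 -54.6  56.9] yawy 84.96 z [ 0.0069  0.0047 -1.    ] F [0.4 3.7 6.6] op 24.1
gauge x -29.0 y 3.3 sole 15.9 torque [ 0.99 -0.14 -0.05]
```

>>> send_rows([
  {"x":-0.001,"y":-0.0022,"z":-0.0005,"ax":-0.1,"ay":0.1,"az":0.1},
  {"x":-0.0006,"y":-0.0022,"z":-0.0005,"ax":-0.1,"ay":0.1,"az":0},
  {"x":-0.0005,"y":-0.0022,"z":-0.0005,"ax":0,"ay":0.1,"az":0},
  {"x":-0.0004,"y":-0.0022,"z":-0.0005,"ax":0,"ay":0,"az":0},
])

```text
t: 17.7
tool_pos: [596.1, -63.1, 56.9]
tool_rot: [0.044, 0.999, 0.002, 0.003]
force: [0.5, 4.1, 7.8]
opening: 23.6
```

```bash
python3 - <<'E'
from h import *
g()
E
```

```text
t 17.70 tcp [596.1 -63.1  56.9] yawy 84.93 z [ 0.0053  0.0032 -1.    ] F [0.5 4.1 7.8] op 23.6
gauge x -29.3 y -5.2 sole 15.9 torque [ 1.04 -0.13 -0.06]
```

>>> send_rows([
  {"x":-0.001,"y":-0.0022,"z":-0.0005,"ax":-0.1,"ay":0.1,"az":0.1},
  {"x":-0.0006,"y":-0.0022,"z":-0.0005,"ax":0,"ay":0.1,"az":0},
  {"x":-0.0005,"y":-0.0022,"z":-0.0005,"ax":0,"ay":0,"az":0},
  {"x":-0.0004,"y":-0.0022,"z":-0.0005,"ax":0,"ay":0,"az":0},
])

```text
t: 18.1
tool_pos: [595.0, -71.5, 56.9]
tool_rot: [0.044, 0.999, 0.002, 0.003]
force: [0.8, 4.8, 7.0]
opening: 24.1
```

```bash
python3 - <<'E'
from h import *
g()
E
```

```text
t 18.10 tcp [595.  -71.5  56.9] yawy 84.90 z [ 0.0053  0.0036 -1.    ] F [0.8 4.8 7. ] op 24.1
gauge x -29.7 y -13.6 sole 15.9 torque [ 1.07 -0.14 -0.02]
```

>>> send_rows([
  {"x":-0.0006,"y":-0.0022,"z":-0.0005,"ax":-0.1,"ay":0.1,"az":0.1},
  {"x":-0.0005,"y":-0.0022,"z":-0.0005,"ax":0,"ay":0.1,"az":0},
  {"x":-0.0004,"y":-0.0022,"z":-0.0005,"ax":0,"ay":0,"az":0},
  {"x":-0.0004,"y":-0.0022,"z":-0.0005,"ax":0,"ay":0,"az":0},
])

```text
t: 18.5
tool_pos: [594.2, -79.8, 56.9]
tool_rot: [0.045, 0.999, 0.002, 0.002]
force: [0.7, 3.9, 5.6]
opening: 23.9
```

```bash
python3 - <<'E'
from h import *
g()
E
```

```text
t 18.50 tcp [594.2 -79.8  56.9] yawy 84.89 z [ 0.0046  0.0042 -1.    ] F [0.7 3.9 5.6] op 23.9
gauge x -29.8 y -21.9 sole 15.9 torque [ 1.06 -0.13  0.03]
```

>>> send_rows([
  {"x":-0.0006,"y":-0.0022,"z":-0.0006,"ax":-0.1,"ay":0.1,"az":0.1},
  {"x":-0.0005,"y":-0.0022,"z":-0.0005,"ax":0,"ay":0.1,"az":0},
  {"x":-0.0004,"y":-0.0022,"z":-0.0005,"ax":0,"ay":0,"az":0},
  {"x":-0.0004,"y":-0.0022,"z":-0.0005,"ax":0,"ay":0,"az":0},
])

```text
t: 18.9
tool_pos: [593.2, -88.0, 56.9]
tool_rot: [0.045, 0.999, 0.002, 0.002]
force: [1.2, 4.0, 7.6]
opening: 23.9
```

```bash
python3 - <<'E'
from h import *
g()
E
```

```text
t 18.90 tcp [593.2 -88.   56.9] yawy 84.87 z [ 0.0036  0.0048 -1.    ] F [1.2 4.  7.6] op 23.9
gauge x -30.1 y -30.2 sole 15.9 torque [ 1.02 -0.15 -0.06]
```

>>> send_rows([
  {"x":-0.0003,"y":-0.002,"z":-0.0006,"ax":-0.1,"ay":0.1,"az":0.1},
  {"x":-0.0003,"y":-0.002,"z":-0.0005,"ax":-0.1,"ay":0.1,"az":0},
  {"x":-0.0002,"y":-0.002,"z":-0.0005,"ax":0,"ay":0,"az":0},
  {"x":-0.0002,"y":-0.002,"z":-0.0005,"ax":0,"ay":0,"az":0},
])

```text
t: 19.3
tool_pos: [592.5, -95.4, 56.8]
tool_rot: [0.045, 0.999, 0.002, 0.0]
force: [0.3, 3.6, 6.1]
opening: 24.1
```

```bash
python3 - <<'E'
from h import *
g()
E
```

```text
t 19.30 tcp [592.5 -95.4  56.8] yawy 84.86 z [ 0.0012  0.0038 -1.    ] F [0.3 3.6 6.1] op 24.1
gauge x -30.1 y -37.7 sole 15.8 torque [ 1.01 -0.07 -0.02]
```

>>> send_rows([
  {"x":-0.0003,"y":-0.002,"z":-0.0006,"ax":-0.1,"ay":0,"az":0.1},
  {"x":-0.0003,"y":-0.002,"z":-0.0005,"ax":-0.1,"ay":0,"az":0},
  {"x":-0.0002,"y":-0.002,"z":-0.0005,"ax":0,"ay":0,"az":0},
  {"x":-0.0002,"y":-0.002,"z":-0.0005,"ax":0,"ay":0,"az":0},
])

```text
t: 19.7
tool_pos: [591.2, -103.5, 55.9]
tool_rot: [0.044, 0.999, 0.001, 0.0]
force: [1.0, -0.3, -2.1]
opening: 23.8
```

```bash
python3 - <<'E'
from h import *
g()
E
```

```text
t 19.70 tcp [ 591.2 -103.5   55.9] yawy 84.91 z [ 9.0e-04  1.5e-03 -1.0e+00] F [ 1.  -0.3 -2.1] op 23.8
gauge x -30.7 y -45.9 sole 14.9 torque [ 0.03 -0.15 -0.01]
```

>>> send_rows([
  {"x":0,"y":0,"z":-0.002,"ax":0,"ay":0,"az":0},
  {"x":0,"y":0,"z":-0.001,"ax":0,"ay":0,"az":0},
])

```text
t: 19.9
tool_pos: [589.8, -105.0, 51.3]
tool_rot: [0.044, 0.999, 0.0, -0.001]
force: [0.5, -0.1, -2.2]
opening: 23.9
```

```bash
python3 - <<'E'
from h import *
g()
E
```

```text
t 19.90 tcp [ 589.8 -105.    51.3] yawy 84.94 z [-2.1e-03  1.0e-04 -1.0e+00] F [ 0.5 -0.1 -2.2] op 23.9
gauge x -32.0 y -47.5 sole 10.3 torque [ 0.12 -0.12  0.04]
```

>>> send_rows([
  {"x":0.001,"y":0.0003,"z":-0.001,"ax":0,"ay":0,"az":0},
  {"x":0,"y":0,"z":-0.001,"ax":0,"ay":0,"az":0},
])

```text
t: 20.1
tool_pos: [590.0, -105.1, 49.0]
tool_rot: [0.044, 0.999, 0.0, -0.002]
force: [-3.4, 0.4, 13.8]
opening: 23.9
```

```bash
python3 - <<'E'
from h import *
g()
E
```

```text
t 20.10 tcp [ 590.  -105.1   49. ] yawy 84.94 z [-4.5e-03  2.0e-04 -1.0e+00] F [-3.4  0.4 13.8] op 23.9
gauge x -31.8 y -47.6 sole 8.0 torque [0.45 0.37 0.04]
```

>>> send_rows([
  {"x":0,"y":0,"z":0,"ax":0,"ay":0,"az":0},
  {"x":0,"y":0,"z":0,"ax":0,"ay":0,"az":0},
])

```text
t: 20.3
tool_pos: [590.1, -105.3, 49.1]
tool_rot: [0.044, 0.999, -0.0, -0.002]
force: [-0.7, 0.6, -0.6]
opening: 24.0
```

>>> send_rows([
  {"x":0,"y":0,"z":0,"ax":0,"ay":0,"az":0},
  {"x":0,"y":0,"z":0,"ax":0,"ay":0,"az":0},
  {"x":0,"y":0,"z":0,"ax":0,"ay":0,"az":0},
  {"x":0,"y":0,"z":0,"ax":0,"ay":0,"az":0},
  {"x":0,"y":0,"z":0,"ax":0,"ay":0,"az":0},
  {"x":0,"y":0,"z":0,"ax":0,"ay":0,"az":0},
], claw=0.06)

```text
t: 20.9
tool_pos: [590.8, -105.7, 49.0]
tool_rot: [0.044, 0.999, -0.001, -0.002]
force: [-0.4, -1.1, 0.3]
opening: 58.1
```

```bash
python3 - <<'E'
from h import *
g()
E
```

```text
t 20.90 tcp [ 590.8 -105.7   49. ] yawy 84.98 z [-0.0031 -0.0011 -1.    ] F [-0.4 -1.1  0.3] op 58.1
gauge x -30.9 y -48.1 sole 8.0 torque [ 0.16 -0.21  0.01]
```

Rise straight up and look.

>>> send_rows([
  {"x":0,"y":0,"z":0.01,"ax":0,"ay":0,"az":0},
  {"x":0,"y":0,"z":0.015,"ax":0,"ay":0,"az":0},
  {"x":0,"y":0,"z":0.025,"ax":0,"ay":0,"az":0},
  {"x":0,"y":0,"z":0.03,"ax":0,"ay":0,"az":0},
  {"x":0,"y":0,"z":0.03,"ax":0,"ay":0,"az":0},
  {"x":0.02,"y":0,"z":0.03,"ax":0,"ay":0,"az":0},
  {"x":0.02,"y":0,"z":0.02,"ax":0,"ay":0,"az":0},
  {"x":0.02,"y":0,"z":0,"ax":0,"ay":0,"az":0},
  {"x":0.01,"y":0,"z":0,"ax":0,"ay":0,"az":0},
  {"x":0,"y":0,"z":0,"ax":0,"ay":0,"az":0},
])

```text
t: 21.9
tool_pos: [661.1, -104.9, 223.8]
tool_rot: [0.044, 0.999, -0.001, 0.0]
force: [-0.5, -0.2, -0.5]
opening: 59.7
```

```bash
python3 - <<'E'
from h import *
st();c=grab('wrist','w7');grab('side','s7');grab('top','t7')
E
```

```text
t 21.90 tcp [ 661.1 -104.9  223.8] yawy 84.96 z [ 9.0e-04 -2.2e-03 -1.0e+00] F [-0.5 -0.2 -0.5] op 59.7
```

View pics/w7.png

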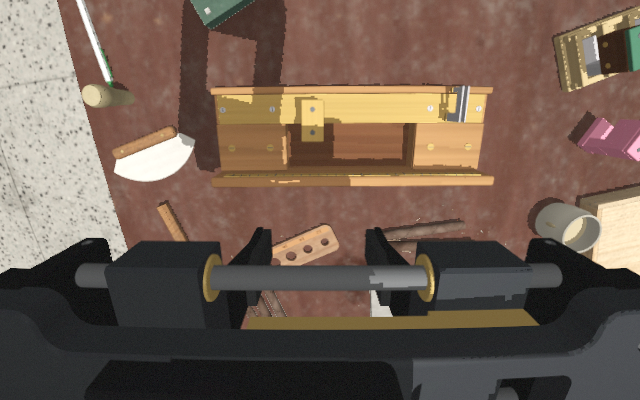

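View pics/s7.png

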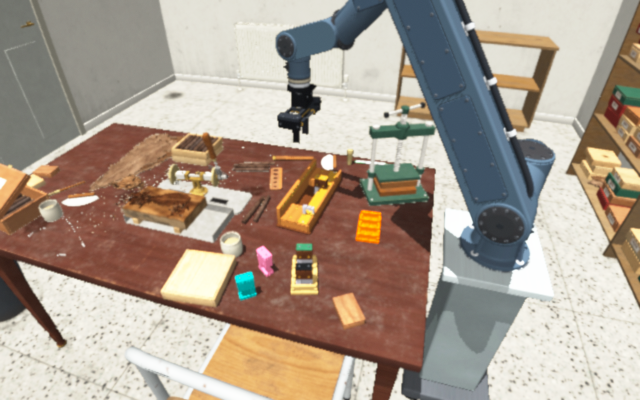

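```bash
python3 - <<'E'
from h import *
c=load('w7');X=cloud(c)[99:141,303:323].reshape(-1,3)
k=X[X[:,2]>74];A=np.c_[k[:,:2]-k[:,:2].mean(0),np.ones(len(k))];s,*_=np.linalg.lstsq(A,k[:,2],rcond=None)
print(len(k),k.mean(0),'slopes',s[:2],'z',s[2]);p=k.mean(0)[:2]-M;print('gauge',p@N,p@U)
r=cv2.minAreaRect(k[:,:2].astype(np.float32));print(r)
# bed reference
B=cloud(c)[100:118,340:420,2];print('bed z',np.median(B))
cv2.imwrite('pics/c14.png',cv2.resize(c['pixels'][80:195,205:345,::-1],None,fx=5,fy=5,interpolation=cv2.INTER_CUBIC))
a=load('side0')['pixels'].astype(int);b=load('s7')['pixels'].astype(int)
d=(abs(a-b).max(2)>60);print([(n,int(d[y0:y1,x0:x1].sum())) for n,x0,x1,y0,y1 in(('rack',285,325,240,295),('pot',215,245,228,258),('punch',345,356,148,166),('box',330,366,290,328))])
E
```

```text
820 [ 588.07703768 -103.70182565   82.3625202 ] slopes [-0.03457693  0.12725527] z 82.36252020266261
gauge -32.53479586952185 -46.01450103113275
((588.3829345703125, -103.83755493164062), (20.61615753173828, 41.468238830566406), 84.8260269165039)
bed z 38.79019938993223
[('rack', 227), ('pot', 0), ('punch', 0), ('box', 0)]
```

View pics/c14.png

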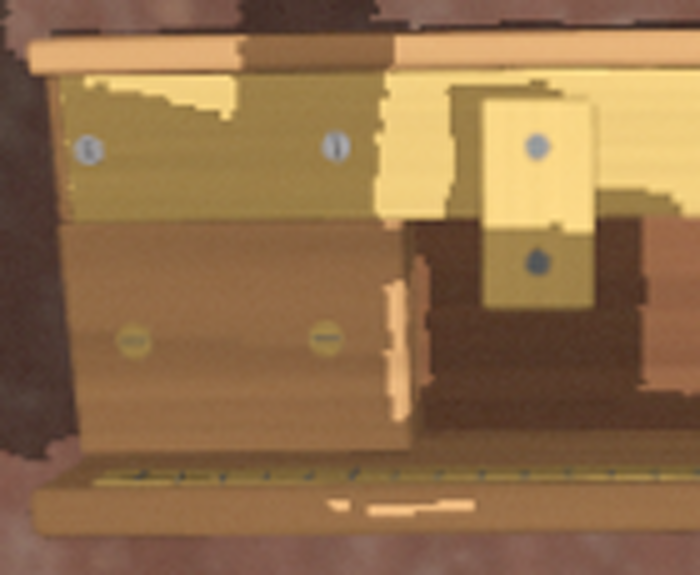

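```bash
python3 - <<'E'
from h import *
c=load('w7');X=cloud(c)
k=X[102:139,304:321].reshape(-1,3);A=np.c_[k[:,:2]-k[:,:2].mean(0),np.ones(len(k))];w=np.ones(len(k),bool)
for _ in range(5):
    s,*_=np.linalg.lstsq(A[w],k[w,2],rcond=None);w=abs(A@s-k[:,2])<2
print(s,w.mean(),np.median(k[:,2]))
B=X[102:116,345:400].reshape(-1,3);s2=np.polyfit(B[:,1],B[:,2],1);print('bed slope y',s2, B[:,2].std())
print(X[120,300:326,2].round(1))
for t in('top0','t7'):
    cc=load(t);P=cc['pixels'][:,:,::-1];cv2.imwrite(f'pics/r_{t}.png',cv2.resize(P[120:290,180:470],None,fx=2.7,fy=2.7,interpolation=cv2.INTER_CUBIC))
E
```

```text
[-2.65098747e-03 -3.27676692e-03  8.16245069e+01] 0.9952305246422893 81.61244447827646
bed slope y [-0.08031881 36.65672116] 12.549201722138404
[38.  38.1 80.  80.8 80.9 82.1 81.3 81.6 80.9 82.4 81.4 81.6 81.6 82.4
 82.1 82.9 81.7 81.3 81.3 82.1 82.2 81.2 80.3 82.  41.2 39.1]
```

View pics/r_t7.png

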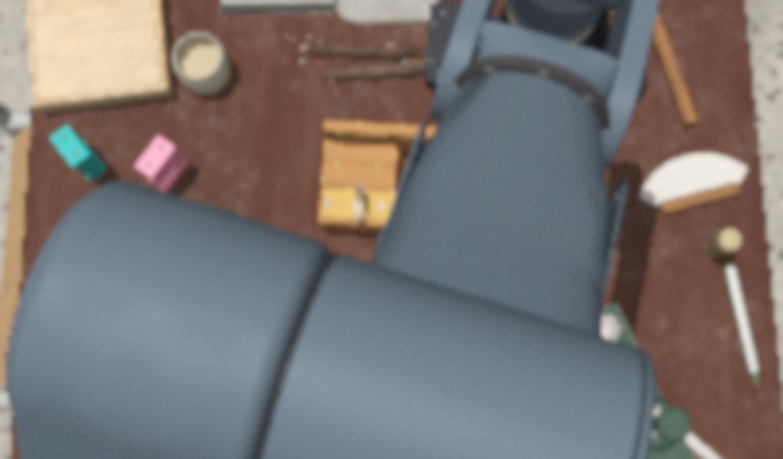

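```bash
python3 - <<'E'
from h import *
print(workorder.close_job())
E
```

```text
the job is handed in; nothing more can be done
None
```

The brass-capped stop is standing upright and fully down in the bar's notch, and I handed the job in at about 22 s of the 61 s allowed.

- **Moving the stop:** I took it from the rack by its ends, stood it on the open table, let go and took it again by its broad sides. I put it into the slot at about y = +58 mm and brought the toe about 30 mm under the bed.
- **Finding the notch:** I lowered the foot onto the bar, felt at 16 mm, and drew it toward −y with roughly 9 N of downward press. It dropped at about y = −46 to −48 mm. I lowered it to the floor, felt at 8.0 mm with a brief 14 N on the force reading, then let go and lifted clear.

**Last checks:**
- The wrist camera's depth puts the cap at 81.6 mm; fully seated would be 81. It is level to within 0.3° and square to the gauge.
- A before-and-after comparison of the side pictures shows no change at the pot, punch or box. The changes at the rack fit the brass stop being gone, and the other two stops still look in place.
- My first plane fit of the cap showed a false tilt because it took in edge pixels; using interior pixels removed it.
- The last top picture was mostly hidden by the arm, so it could not confirm the rack or the box.

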